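Tighten the loose screw of the card-terminal cradle

TASK

The hold-down plate of the card terminal's charging cradle has worked loose and stands up on its one cross-head screw. Take the screwdriver out of the grey tool block, drive the screw clockwise with it until the plate is fully home and the screw is snug against its stop, but push and tighten no harder than that or the head gets chewed up, and stand the screwdriver back in its hole in the block. Leave the card terminal, mouse, order pad and marker where they are.

Things in the scene. Friction and masses are not known exactly. Their poses are not given: they have to be found in the camera images.
- mount: Mount fixed to the counter: black base plate (188 x 110 x 5 mm) with a 50 mm wide tongue on its right; on it a hinged aluminium plate carrying the light grey charging cradle (175 x 92 x 18 mm, top 28 mm above the counter when home). Origin on the counter, on the screw's upright axis; x along the cradle's length. The cradle starts at y = +29 mm; nothing tall stands near the screw.
- screw_seat (a point): Centre of the floor of the cross recess in the yellow zinc-plated screw's 20 mm head; sinks with the screw to 15 mm above the counter when home; does not turn with it. Head's top 5.5 mm above it; slots taper from 5.4 mm wide at the mouth to 2.4 at the floor and reach 8.2 mm from the axis. The way the cross is turned is not told (repeats every 90 degrees): find it by eye or feel: pressed lightly and turned, the bit drops in.
- screw_collar (a point): Rim centre of the aluminium collar round the head (26 mm inside, 32 mm outside), 7.5 mm above the seat. The screw starts 1.9 to 2.9 rad loose, sinks 1.5 mm per rad, turns at 0.03 to 0.11 N m (heaviest in the last 0.4 rad, plate down, washer squeezed), then a firm stop: snug is 0.14 to 0.2 N m. Pushing alone does not turn it. 10 to 15 N of push keeps the bit seated; with 3 N it climbs out of the smooth, tapered recess.
- plate_lip (a point): Underside of the aluminium plate's front edge, in the middle of the tongue, 22 mm from the screw's axis towards the mount's -y. Fully home it is 6.0 mm above the counter; loose it stands 9.3 to 11.1 mm up. It falls 1.76 mm per radian of screw. The bit's contact forces on the screw, all faces added, run at about 20 N, pass 30 N when snug, and chew up the head over 80 N.
- driver: Screwdriver, 146 mm long, 0.08 to 0.15 kg. Origin at the bit's tip, z along its axis to the handle end (up as it stands). Cross bit: two blades along its x and y, 12.8 mm across and 1.8 mm thick at the tip, 14 and 4.8 mm at 5.5 mm up. Shaft 10 mm thick to 54 mm, ferrule 13 mm to 60 mm, then the handle, whose flat lower face rests on the block.
- driver_grip (a point): On the driver's axis, 100 mm from its tip: where to grip. The round teal handle with black ribs is 28 mm thick and reaches from 60 to 146 mm from the tip; any yaw will do.
- driver_hole (a point): Centre of the mouth of the driver's hole in the top of the grey tool block (46 x 104 x 64 mm, fixed to the counter). Hole 18.5 mm wide, 62 mm deep, chamfered. Driver home: its tip 60 mm below this point. Two hex keys stand in the block's other end, 40 mm and more from the hole, up to 20 mm above the top.
- card_terminal: White card terminal with a dark screen, 171 x 81 x 36 mm, lying on the counter to the left; origin under its middle. Bystander.
- mouse: Computer mouse, 109 x 66 x 38 mm, white and black, near the tool block; origin under its middle. Bystander.
- order_pad: Purple spiral order pad, 140 x 99 x 14 mm, on the right; origin under its middle. Bystander.
- marker: Red and white marker, 17 x 135 x 16 mm, on the right; origin under its middle. Bystander.
Mind the look-alikes: they are no part of the job. Of the things that look like the mount, the larger one is meant.

How it is judged:
On the way, in this order (a step that is already met when the one before it is completed fails the run):
1. the bit is seated in the screw's recess, driver upright (distance between screw_seat and driver below 0.003 m and angle between driver's own z axis and vertical below 0.14 rad), for 0.1 s.
2. the plate is home and the screw snug: the seated bit bears on it with more than 30 N in all (all of step 1 and z of plate_lip in the frame of mount below 0.0068 m and contact force between driver and mount above 30 N), for 0.1 s.
At the end, for the whole second after the job is handed in: The plate is home (front lip at most 6.8 mm above the counter, 6.0 being fully home), and the screwdriver stands released and at rest in its hole, upright within 0.1 rad, its tip at least 56 mm below the mouth and within 6 mm of its axis (z of plate_lip in the frame of mount below 0.0068 m and z of driver in the frame of driver_hole below -0.056 m and horizontal distance between driver and driver_hole below 0.006 m and angle between driver's own z axis and vertical below 0.1 rad and linear speed of driver below 0.02 m/s); the robot touches nothing.
It fails at once if the screwdriver bears on the screw or mount with more than 80 N (contact force between driver and mount above 80 N).
It fails at once if the card terminal, mouse, order pad or marker is moved by more than 15 mm (distance of any of card_terminal, mouse, order_pad, marker from where it was at the start of the episode above 0.015 m).
It also fails if it takes over 72 s, if anything falls off the work surface, if the arm or the gripper's body presses on something with over 40 N, if the wrist force passes 120 N, or if a joint passes its speed limit or range.

ROBOT

A 6-joint arm with a two-finger parallel gripper is mounted at the origin on a cart in front of the work surface, level with it; the furniture and walls round the work are solid. World frame = base frame: x ahead of the robot, y to its left, z up, the work surface at z = 0. Lengths are in m, angles in rad, forces in N, time in s.
With the tool pointing down it reaches from about 0.375 to 0.9 m from the base axis. Payload 3.1 kg.
Tool frame: the origin (TCP) lies on the centre line of the jaws, within the pads' length; the fingertips stand 25 mm ahead of it and the grasp point (between the pads) lies 6 mm ahead of it (robot.nose_length is the y of the fingertips in the tool frame, in m); y points along the fingers, z is the direction in which the jaws open and shut, and the axes are right-handed (so a half turn about y gives the same grasp; the last joint's range is limited). The gripper opens to 87 mm and grips with 3 to 60 N. Pads are 19 mm wide; open, the fingers measure 117 mm over their backs; the gripper's body (75 mm by 190 mm) begins 51 mm behind the grasp point.
Start: joints at [-1.472, 0.527, 1.433, -0, 1.181, -0.178], TCP at [0.171, -0.601, 0.248] pointing down, gripper open.
Joint ranges: [-3.08, 3.08], [-0.75, 2.2], [0.22, 2.44], [-1.43, 4.57], [0, 2.65], [-2.85, 2.85]. Speed limits (rad/s): [2.79, 2.79, 3.14, 3.14, 3.14, 3.14].

INTERFACE

Orientations are given as a unit quaternion [x, y, z, w].
In Python, from rig import robot, eyes, ticket gives the robot as it stands.
- The arm moves only by the tool play_rows, never from a script. Its argument "series" is a list of rows, each a list of 7 numbers: the opening, from 0 (shut) to 1 (fully open), then the shift along the tool's x, y, z scaled (see below), then the turn, a rotation vector about the tool's x, y, z scaled (see below). In form: [[claw, dx, dy, dz, ax, ay, az], ...]. A call has 1 to 12 rows; each row shifts and turns the commanded pose from where the row before left it, along the tool's axes as they then stand; what a row does not reach is not made up. The controller multiplies each number of a shift by 100 mm and each number of a turn by 180 degrees. A row lasts 1/12 s, in which the tool goes at most 41.7 mm and 7.16 degrees, less where a joint would pass 70% of its speed; a pose out of reach is approached as far as the arm can. A call with a number of a shift or a turn outside -1 to 1 is refused whole. A call with a gripper value outside its range is refused whole. The fingers move at their own pace and stop on an object; "grip_force" is the grip in N (left out, the last holds). Time passes only in rows, so rows that do not move let the fingers close. It gives the time, the measured TCP pose, the force and the opening at its end, in the units of the state.
- robot.get_obs(): the state, without advancing time (a new reading comes with each control period).
- eyes.camera(name): name is "scene" or "top"; returns the picture (420x560x3 uint8, red, green, blue); there is no depth.
- eyes.camera_params(name): a dict with "K" (3x3 intrinsics, pixels), "rvec" (rotation vector, rad) and "tvec" (3), from world to camera coordinates, as OpenCV has them. Camera axes: x right, y down, z forward; pixel columns grow to the right and rows downward; lengths in m; the calibration is good to about 2 mm. A picture is of the moment at which its call begins. camera_params takes no time and is no camera call.
- ticket.hand_in(): hands the job in, once; it reports no verdict.
The state is a dict: "time": time; "q": joint angles; "joint_velocities": joint speeds; "joint_torque": joint torques, N m; "position": TCP position; "tool_rot": TCP orientation; "ft_force": force on the tool from outside, world axes, zero at the start; "moment": the same for the moment, N m; "grip_width": finger opening in m.
Only numpy, scipy, OpenCV 4.12 (cv2) and the standard library are available. Lean on these libraries where they do the work, as an engineer would, in place of code of your own. Each camera call takes 0.05 s, during which the arm holds its last target.

## Working session

There is one attempt and no reset: what is moved stays moved. The work goes in short steps, Python scripts to look and compute and a tool call to move; the robot and the scene stay as the last step left them, time stands still between calls to the robot, and variables do not carry over. Pictures are saved under pics/ and viewed, and the job is handed in when it is done.

Besides the shell and the picture viewer there is one more tool, called as a command line: name --pt "numbers of a row" for each row, then --argument value for the rest. play_rows: Moves the arm, as the interface text tells. Its arguments: {"type":"object","properties":{"series":{"type":"array","items":{"type":"array","items":{"type":"number"}}},"grip_force":{"type":"number"}},"required":["series"]}

```bash
ls; mkdir -p pics; python3 - <<'E'
from rig import robot, eyes, ticket
import cv2,numpy as np
np.set_printoptions(precision=4,suppress=True)
print(robot.get_obs())
for n in("scene","top"):
    im=eyes.camera(n); cv2.imwrite(f"pics/{n}0.png",im[:,:,::-1])
    p=eyes.camera_params(n);print(n,p)
E
```

```text
pics
{'time': 0.0, 'q': array([-1.4715,  0.5284,  1.4339, -0.    ,  1.1814, -0.1785]), 'joint_velocities': array([ 0.0005, -0.0007, -0.001 ,  0.0007,  0.0016, -0.0011]), 'joint_torque': array([ -0.0008, -44.0043, -17.6596,   0.0633,   0.0582,  -0.0002]), 'position': array([ 0.1713, -0.6003,  0.2466]), 'tool_rot': array([-0.0979,  0.7011, -0.6995,  0.0979]), 'ft_force': array([0.2083, 0.1934, 0.1796]), 'moment': array([ 0.0263, -0.0397, -0.0137]), 'grip_width': 0.08672957159166134}
scene {'K': array([[430.2744,   0.    , 284.8289],
       [  0.    , 430.2744, 209.7112],
       [  0.    ,   0.    ,   1.    ]]), 'rvec': array([ 1.9941, -0.5077,  0.274 ]), 'tvec': array([-0.506 ,  0.2077,  1.3451])}
top {'K': array([[533.59  ,   0.    , 287.7811],
       [  0.    , 533.59  , 211.3671],
       [  0.    ,   0.    ,   1.    ]]), 'rvec': array([ 1.6038, -2.4348,  0.4429]), 'tvec': array([0.1974, 0.5277, 1.7414])}
```

View pics/scene0.png

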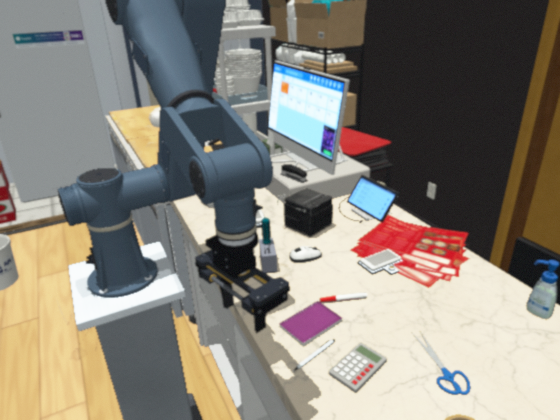

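View pics/top0.png

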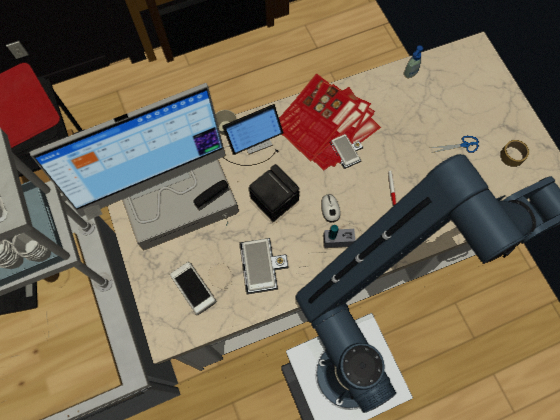

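Mount candidates in the top view are the large cradle at (258,265) with its screw at (280,262), and the smaller one at (346,150) by the red sheets. I choose the larger. The driver is in the block at (338,235). I'll check close crops next.

```bash
python3 - <<'E'
import cv2
im=cv2.imread("pics/top0.png")
cv2.imwrite("pics/c1.png",cv2.resize(im[215:305,230:370],None,fx=5.7,fy=5.7,interpolation=cv2.INTER_CUBIC))
cv2.imwrite("pics/c1b.png",cv2.resize(im[245:280,262:298],None,fx=16,fy=16,interpolation=cv2.INTER_CUBIC))
im=cv2.imread("pics/scene0.png")
cv2.imwrite("pics/c2.png",cv2.resize(im[190:290,220:340],None,fx=6,fy=6,interpolation=cv2.INTER_CUBIC))
E
```

```text
(no output)
```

View pics/c1.png

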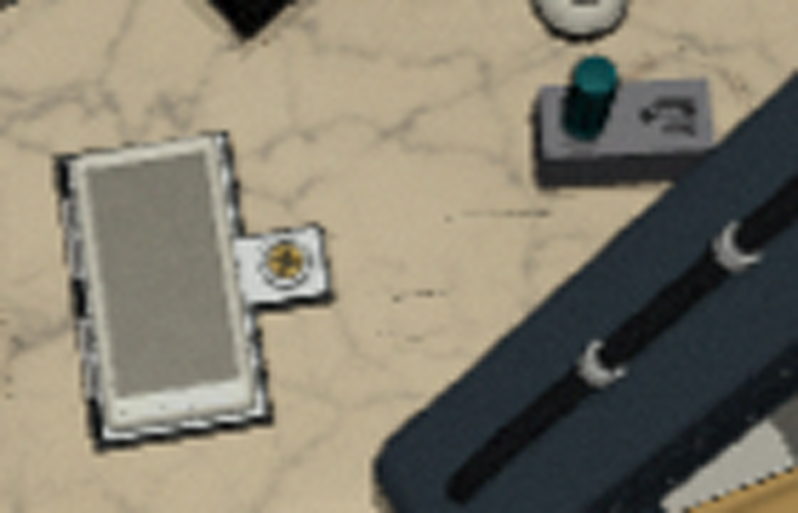

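View pics/c1b.png

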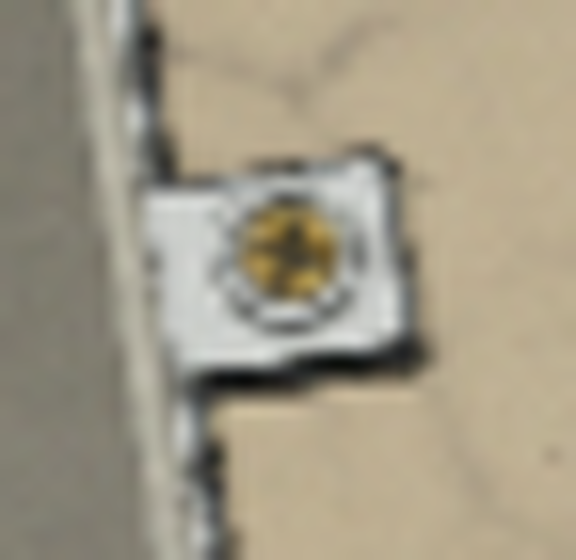

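View pics/c2.png

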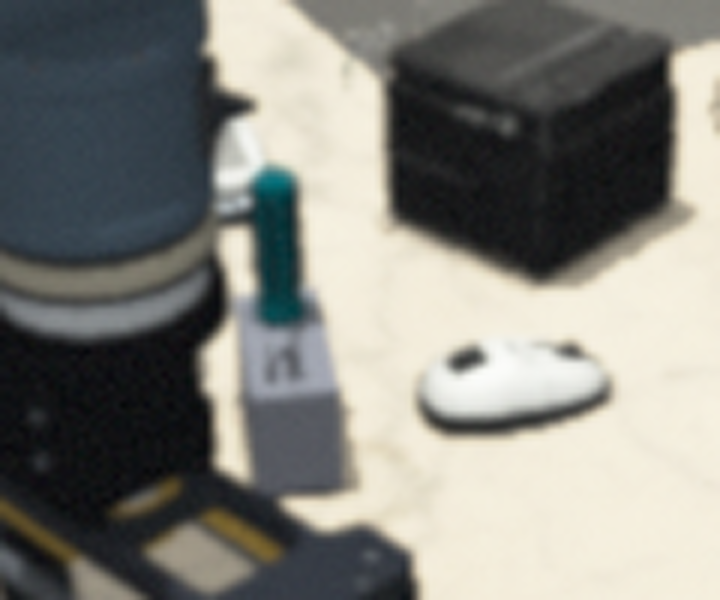

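```bash
cat > h.py <<'E'
import cv2,numpy as np
np.set_printoptions(precision=4,suppress=True)
from rig import robot, eyes, ticket
from scipy.spatial.transform import Rotation as R
def bp(n,uv,z):
    p=eyes.camera_params(n);K=p['K'];Rm=cv2.Rodrigues(np.array(p['rvec']))[0];t=np.array(p['tvec']).ravel()
    d=Rm.T@np.linalg.solve(K,[uv[0],uv[1],1.]);c=-Rm.T@t
    return c+d*(z-c[2])/d[2]
def pj(n,X):
    p=eyes.camera_params(n)
    return cv2.projectPoints(np.array(X,float).reshape(-1,3),np.array(p['rvec']),np.array(p['tvec']),p['K'],None)[0][:,0]
E
python3 - <<'E'
from h import *
def c1(u,v):return (u/5.7+230-.4,v/5.7+215-.4)
def c1b(u,v):return (u/16+262-.5,v/16+245-.5)
print('cam',[ (-cv2.Rodrigues(eyes.camera_params(n)['rvec'])[0].T@eyes.camera_params(n)['tvec']) for n in('scene','top')])
print('collar',bp('top',c1b(294,262),.026),'head',bp('top',c1b(290,252),.024))
print('htop',bp('top',c1(596,76),.150))
def c2(u,v):return (u/6+220-.4,v/6+190-.4)
print('htop scene',bp('scene',c2(273,178),.150))
print('hbase scene',bp('scene',c2(281,310),.066), )
print('block top corners',[bp('top',c1(*a),.064) for a in((538,90),(710,80),(714,150),(540,160))])
print('cradle top corners',[bp('top',c1(*a),.030) for a in((75,165),(212,138),(252,405),(112,428))])
print('tongue',[bp('top',c1(*a),.012) for a in((322,228),(330,297))])
print('mouse',bp('top',(331,207),.02))
E
```

```text
cam [array([-0.0445, -1.2191,  0.7876]), array([-0.0245,  0.233 ,  1.8152])]
collar [0.4292 0.06   0.026 ] head [0.4321 0.0597 0.024 ]
htop [ 0.4303 -0.1361  0.15  ]
htop scene [ 0.4323 -0.1419  0.15  ]
hbase scene [ 0.4354 -0.1362  0.066 ]
block top corners [array([ 0.4595, -0.119 ,  0.064 ]), array([ 0.4241, -0.2177,  0.064 ]), array([ 0.3831, -0.2006,  0.064 ]), array([ 0.4187, -0.1016,  0.064 ])]
cradle top corners [array([0.5368, 0.1551, 0.03  ]), array([0.5197, 0.0713, 0.03  ]), array([0.3564, 0.1132, 0.03  ]), array([0.3765, 0.1949, 0.03  ])]
tongue [array([0.445 , 0.0298, 0.012 ]), array([0.4031, 0.0425, 0.012 ])]
mouse [ 0.5424 -0.1881  0.02  ]
```

```bash
cat >> h.py <<'E'
def st():
    o=robot.get_obs();Rm=R.from_quat(o['tool_rot'])
    M=Rm.as_matrix()
    print('t %.2f'%o['time'],'p',o['position'],'q',o['q'],'F',o['ft_force'],'M',o['moment'],'w %.4f'%o['grip_width'])
    print(' tilt',np.arccos(-M[2,1]), 'jaw yaw deg',np.degrees(np.arctan2(M[1,2],M[0,2])))
    return o,M
def togo(pos,yaw):
    "rel move in tool axes, in row units; yaw deg of jaw axis"
    o,M=st();z=np.array([np.cos(np.radians(yaw)),np.sin(np.radians(yaw)),0]);y=np.array([0,0,-1.]);x=np.cross(y,z)
    T=np.stack([x,y,z],1)
    rv=R.from_matrix(M.T@T).as_rotvec()
    print(' shift(units 100mm)',M.T@(np.array(pos)-o['position'])*10,'turn(units 180)',rv/np.pi)
E
python3 - <<'E'
from h import *
togo([.431,-.138,.25],-20)
togo([.431,-.138,.25],160)
print('box',bp('top',(274,190),.1),bp('top',(300,185),.1),bp('top',(275,218),.1))
E
```

```text
t 0.10 p [ 0.1714 -0.6004  0.2467] q [-1.4715  0.5284  1.4338  0.      1.1814 -0.1785] F [ 0.3964  0.2919 -0.2649] M [-0.0106  0.0176  0.0658] w 0.0869
 tilt 0.0019373757308354192 jaw yaw deg -74.08235628363224
 shift(units 100mm) [-3.7649 -0.0249 -3.7349] turn(units 180) [ 0.0005 -0.3005 -0.0004]
t 0.10 p [ 0.1714 -0.6004  0.2467] q [-1.4715  0.5284  1.4338  0.      1.1814 -0.1785] F [ 0.3964  0.2919 -0.2649] M [-0.0106  0.0176  0.0658] w 0.0869
 tilt 0.0019373757308354192 jaw yaw deg -74.08235628363224
 shift(units 100mm) [-3.7649 -0.0249 -3.7349] turn(units 180) [0.0005 0.6995 0.0006]
box [ 0.6529 -0.0136  0.1   ] [ 0.6346 -0.1044  0.1   ] [0.5561 0.0234 0.1   ]
```

play_rows --pt "0.65 -0.28 0 -0.28 0 0 0" --pt "0.65 -0.28 0 -0.28 0 0 0" --pt "0.65 -0.28 0 -0.28 0 0 0" --pt "0.65 -0.28 0 -0.28 0 0 0" --pt "0.65 -0.28 0 -0.28 0 0 0" --pt "0.65 -0.28 0 -0.28 0 0 0" --pt "0.65 -0.28 0 -0.28 0 0 0" --pt "0.65 -0.28 0 -0.28 0 0 0" --pt "0.65 -0.28 0 -0.28 0 0 0" --pt "0.65 -0.28 0 -0.28 0 0 0" --pt "0.65 -0.28 0 -0.28 0 0 0" --pt "0.65 -0.28 0 -0.28 0 0 0"

```text
time: 1.1
position: [0.4027, -0.1838, 0.2474]
tool_rot: [-0.098, 0.7, -0.7, 0.098]
ft_force: [1.2, -0.2, 0.4]
grip_width: 0.0567
```

```bash
python3 - <<'E'
from h import *
togo([.431,-.138,.25],-20)
a=bp('scene',(540/6+220,280/6+190),0);print(a)
for z in(.06,.08,.1,.12):print(z,pj('scene',[a[0],a[1],z]),(540/6+220,105/6+190))
E
```

```text
t 1.10 p [ 0.4027 -0.1838  0.2474] q [-0.6817  0.2834  1.8702  0.0001  0.9884  0.6118] F [ 1.1928 -0.1683  0.4352] M [-0.0401 -0.014   0.018 ] w 0.0567
 tilt 0.00035511645640659665 jaw yaw deg -74.11151022856356
 shift(units 100mm) [-0.3972 -0.0255 -0.3636] turn(units 180) [ 0.0001 -0.3006  0.    ]
[ 0.6271 -0.0867  0.    ]
0.06 [[310.0155 221.8786]] (310.0, 207.5)
0.08 [[310.0207 216.8281]] (310.0, 207.5)
0.1 [[310.0261 211.7153]] (310.0, 207.5)
0.12 [[310.0315 206.5388]] (310.0, 207.5)
```

play_rows --pt "0.65 -0.2 0 -0.18 0 0 0" --pt "0.65 -0.1 0 -0.09 0 0 0" --pt "0.65 0 0 0 0 -0.038 0" --pt "0.65 0 0 0 0 -0.038 0" --pt "0.65 0 0 0 0 -0.038 0" --pt "0.65 0 0 0 0 -0.038 0" --pt "0.65 0 0 0 0 -0.038 0" --pt "0.65 0 0 0 0 -0.038 0" --pt "0.65 0 0 0 0 -0.038 0" --pt "0.65 0 0 0 0 -0.034 0" --pt "0.65 0 0 0 0 0 0"

```text
time: 2.02
position: [0.4236, -0.1513, 0.2473]
tool_rot: [-0.406, 0.579, -0.579, 0.406]
ft_force: [-0.1, -0.0, 0.6]
grip_width: 0.0569
```

```bash
python3 - <<'E'
from h import *
togo([.431,-.138,.11],-20)
im=eyes.camera('scene');cv2.imwrite('pics/s2.png',cv2.resize(im[150:300,180:380,::-1],None,fx=4,fy=4,interpolation=cv2.INTER_CUBIC))
im=eyes.camera('top');cv2.imwrite('pics/t2.png',cv2.resize(im[170:310,230:400,::-1],None,fx=4,fy=4,interpolation=cv2.INTER_CUBIC))
E
```

```text
t 2.02 p [ 0.4236 -0.1513  0.2473] q [-0.5925  0.2934  1.8544 -0.0001  0.9946 -0.2438] F [-0.1364 -0.0126  0.6309] M [-0.0308 -0.0629 -0.018 ] w 0.0569
 tilt 0.0008338092838095134 jaw yaw deg -19.97583227251333
 shift(units 100mm) [-0.1506  1.373   0.0254] turn(units 180) [ 0.0003  0.0001 -0.0001]
```

View pics/s2.png

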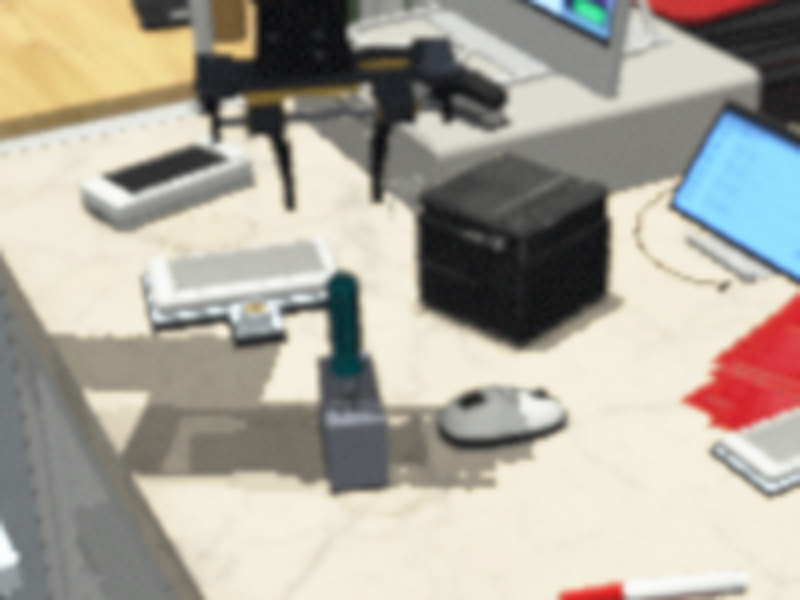

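View pics/t2.png

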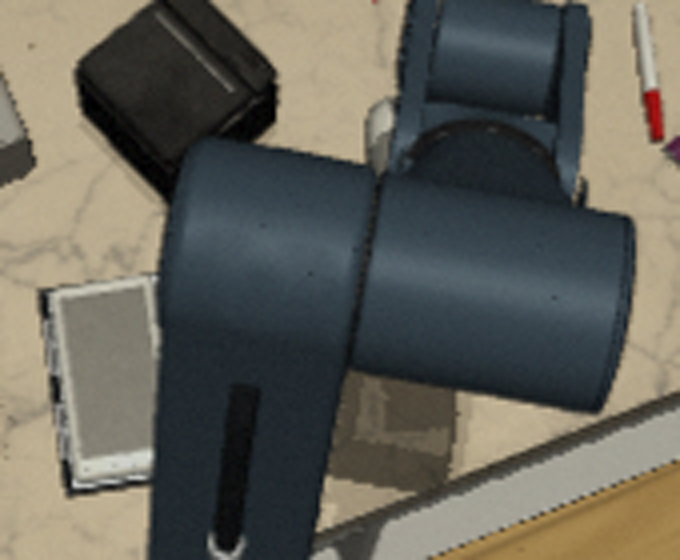

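```bash
python3 - <<'E'
from h import *
o,M=st()
tip=np.array(o['position'])+M[:,1]*.025
print('tips pred crop',(pj('scene',[tip+s*M[:,2]*.031 for s in(-1,1)])-[180,150]+.4)*4, 'seen 291,207 378,200')
for x,y in((.431,-.138),(.432,-.141),(.429,-.136)):
  print((pj('scene',[[x,y,z] for z in(.15,.104,.066)])-[180,150]+.4)*4,'seen top 343,272 ; base 347,375')
  print((pj('top',[[x,y,z] for z in(.15,.066)])-[230,215]+.4)*5.7,'seen 596,75')
# teal mask
im=eyes.camera('scene')
hsv=cv2.cvtColor(im,cv2.COLOR_RGB2HSV);m=cv2.inRange(hsv,(80,100,30),(100,255,200));m[:210]=0;m[:,:255]=0;m[250:]=0;m[:,280:]=0
ys,xs=np.nonzero(m);print(xs.mean(),ys.mean(),xs.min(),xs.max(),ys.min(),ys.max())
for y in range(ys.min(),ys.max()+1):print(y,xs[ys==y].mean(),(ys==y).sum(),end='; ')
print(pj('scene',[[.431,-.138,z] for z in(.15,.104,.064)]))
im=cv2.imread('pics/top0.png')
hsv=cv2.cvtColor(im,cv2.COLOR_BGR2HSV);m=cv2.inRange(hsv,(80,100,80),(100,255,255));m[:220]=0;m[245:]=0;m[:,:320]=0;m[:,345:]=0
ys,xs=np.nonzero(m);print('top',xs.mean(),ys.mean(),len(xs),xs.min(),xs.max(),ys.min(),ys.max(),bp('top',(xs.mean(),ys.mean()),.15))
E
```

```text
t 2.12 p [ 0.4237 -0.1514  0.2474] q [-0.5926  0.2934  1.8542  0.0001  0.9946 -0.2393] F [-0.049   0.6138 -0.1166] M [-0.0171 -0.0495  0.0453] w 0.0564
 tilt 0.0005475826436192093 jaw yaw deg -20.245612651436335
tips pred crop [[291.3603 205.3512]
 [373.5687 198.8154]] seen 291,207 378,200
[[338.3881 276.9772]
 [341.1714 328.0829]
 [343.4065 369.1224]] seen top 343,272 ; base 347,375
[[598.4675  73.6551]
 [586.5072 118.3569]] seen 596,75
[[341.1954 278.2558]
 [343.9393 329.4159]
 [346.1426 370.4975]] seen top 343,272 ; base 347,375
[[602.4352  70.212 ]
 [590.3098 115.0431]] seen 596,75
[[334.9725 276.5401]
 [337.807  327.6232]
 [340.0833 368.6453]] seen top 343,272 ; base 347,375
[[596.7972  77.9619]
 [584.9024 122.5016]] seen 596,75
265.8 231.50344827586207 262 270 219 244
219 265.0 3; 220 265.0 5; 221 265.5 6; 222 265.5 6; 223 265.5 6; 224 265.5 6; 225 265.0 7; 226 265.0 7; 227 265.5 6; 228 265.5 6; 229 265.5 6; 230 266.0 5; 231 266.0 5; 232 266.0 5; 233 266.0 5; 234 266.0 5; 235 266.0 5; 236 266.0 5; 237 266.0 5; 238 266.0 5; 239 266.5 6; 240 266.0 7; 241 266.5 8; 242 266.5 8; 243 266.5 6; 244 266.0 1; [[264.197  218.8443]
 [264.8929 231.6207]
 [265.4806 242.4134]]
top 333.9230769230769 228.84615384615384 13 332 337 227 230 [ 0.4277 -0.134   0.15  ]
```

play_rows --pt "0.6 0 0 0 0 0.039 0" --pt "0.6 0 0 0 0 0.039 0" --pt "0.6 0 0 0 0 0.039 0" --pt "0.6 0 0 0 0 0.039 0" --pt "0.6 0 0 0 0 0.039 0" --pt "0.6 0 0 0 0 0.039 0" --pt "0.6 0 0 0 0 0.039 0" --pt "0.6 0 0 0 0 0 0"

```text
time: 2.83
position: [0.4238, -0.1515, 0.2475]
tool_rot: [-0.126, 0.696, -0.696, 0.126]
ft_force: [-0.2, 0.5, 0.7]
grip_width: 0.0525
```

```bash
python3 - <<'E'
from h import *
togo([.431,-.1395,.114],-70)
E
```

```text
t 2.83 p [ 0.4238 -0.1515  0.2475] q [-0.5926  0.2932  1.8539  0.0001  0.9945  0.6193] F [-0.2499  0.5273  0.6977] M [-0.0306 -0.0064  0.0093] w 0.0525
 tilt 6.96380527611876e-05 jaw yaw deg -69.44211818546192
 shift(units 100mm) [-0.1093  1.3352 -0.0876] turn(units 180) [ 0.      0.0031 -0.    ]
```

play_rows --pt "0.6 -0.109 0 -0.088 0 0 0" --pt "0.6 0 0.25 0 0 0 0" --pt "0.6 0 0.3 0 0 0 0" --pt "0.6 0 0.2 0 0 0 0" --pt "0.6 0 0.2 0 0 0 0" --pt "0.6 0 0.2 0 0 0 0" --pt "0.6 0 0.18 0 0 0 0" --pt "0.6 0 0 0 0 0 0"

```text
time: 3.5
position: [0.4293, -0.1386, 0.112]
tool_rot: [-0.13, 0.697, -0.694, 0.126]
ft_force: [-1.2, -0.2, -0.3]
grip_width: 0.0521
```

```bash
python3 - <<'E'
from h import *
togo([.431,-.1395,.114],-70)
im=eyes.camera('scene');cv2.imwrite('pics/s3.png',cv2.resize(im[180:280,220:340,::-1],None,fx=6,fy=6,interpolation=cv2.INTER_CUBIC))
E
```

```text
t 3.50 p [ 0.4293 -0.1386  0.112 ] q [-0.5608  0.5436  1.9775 -0.      0.6269  0.6457] F [-1.1715 -0.2438 -0.2794] M [0.0039 0.0163 0.0375] w 0.0521
 tilt 0.006350523720233014 jaw yaw deg -69.1288312747746
 shift(units 100mm) [-0.0124 -0.0204  0.0147] turn(units 180) [0.0016 0.0048 0.0012]
```

View pics/s3.png

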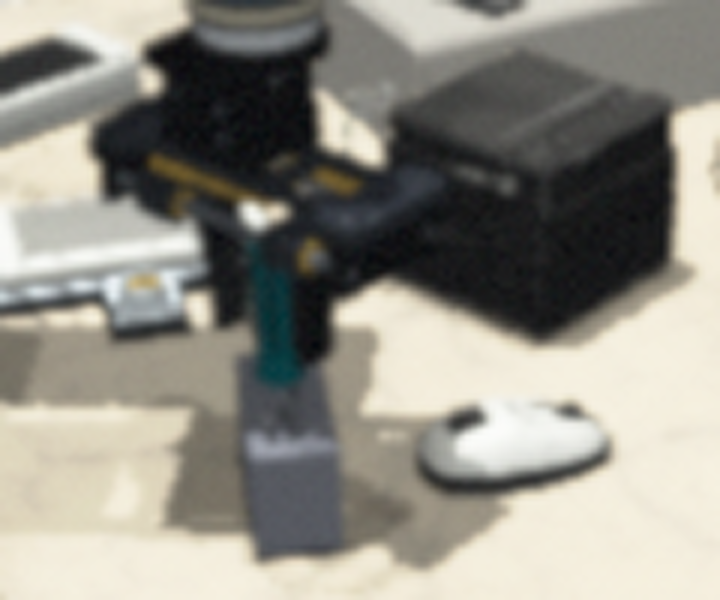

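The handle stands between the open fingers, at about (275,300) in the crop. I'll close gently to centre it, open, turn 90° and grip.

play_rows --pt "0.6 0 0 0 0 0 0" --pt "0.2 0 0 0 0 0 0" --pt "0.2 0 0 0 0 0 0" --pt "0.2 0 0 0 0 0 0" --pt "0.2 0 0 0 0 0 0" --pt "0.2 0 0 0 0 0 0" --pt "0.2 0 0 0 0 0 0" --pt "0.2 0 0 0 0 0 0" --grip_force 8

```text
time: 4.22
position: [0.4311, -0.1395, 0.1151]
tool_rot: [0.127, -0.695, 0.696, -0.128]
ft_force: [-0.5, 1.0, 5.8]
grip_width: 0.0282
```

```bash
python3 - <<'E'
from h import *
togo([.431,-.1395,.112],-70)
E
```

```text
t 4.22 p [ 0.4311 -0.1395  0.1151] q [-0.5605  0.5372  1.9753  0.0001  0.6282  0.6475] F [-0.4861  1.0167  5.7736] M [0.0851 0.1133 0.0179] w 0.0282
 tilt 0.0008251881158213744 jaw yaw deg -69.21819388903262
 shift(units 100mm) [ 0.0012  0.0307 -0.0006] turn(units 180) [-0.0002  0.0043 -0.0002]
```

play_rows --pt "0.6 0 0 0 0 0 0" --pt "0.6 0 0 0 0 0 0" --pt "0.6 0 0 0 0 0 0" --pt "0.6 0 0 0 0 -0.039 0" --pt "0.6 0 0 0 0 -0.039 0" --pt "0.6 0 0 0 0 -0.039 0" --pt "0.6 0 0 0 0 -0.039 0" --pt "0.6 0 0 0 0 -0.039 0" --pt "0.6 0 0 0 0 -0.039 0" --pt "0.6 0 0 0 0 -0.039 0" --pt "0.6 0 0 0 0 -0.039 0" --pt "0.6 0 0 0 0 -0.039 0"

```text
time: 5.22
position: [0.4308, -0.1394, 0.1143]
tool_rot: [-0.475, 0.524, -0.524, 0.474]
ft_force: [-0.8, 1.0, -0.1]
grip_width: 0.0521
```

play_rows --pt "0.6 0 0 0 0 -0.039 0" --pt "0.6 0 0 0 0 -0.039 0" --pt "0.6 0 0 0 0 -0.039 0" --pt "0.6 0 0 0 0 -0.032 0" --pt "0.6 0 0 0 0 0 0" --pt "0.6 0 0 0 0 0 0"

```text
time: 5.72
position: [0.4309, -0.1394, 0.1144]
tool_rot: [-0.581, 0.403, -0.402, 0.581]
ft_force: [0.6, -0.1, 0.5]
grip_width: 0.0524
```

```bash
python3 - <<'E'
from h import *
togo([.431,-.1395,.110],20)
E
```

```text
t 5.72 p [ 0.4309 -0.1394  0.1144] q [-0.5606  0.5386  1.9757  0.      0.6276 -0.9205] F [ 0.5626 -0.1443  0.5356] M [ 0.0144 -0.1332  0.0106] w 0.0524
 tilt 0.0003362970091059091 jaw yaw deg 20.619951097579985
 shift(units 100mm) [0.0011 0.0438 0.0012] turn(units 180) [ 0.0001  0.0034 -0.0001]
```

play_rows --pt "0.6 0 0.03 0 0 0 0" --pt "0.6 0 0 0 0 0 0" --pt "0.2 0 0 0 0 0 0" --pt "0.2 0 0 0 0 0 0" --pt "0.2 0 0 0 0 0 0" --pt "0.2 0 0 0 0 0 0" --pt "0.2 0 0 0 0 0 0" --pt "0.2 0 0 0 0 0 0" --pt "0.2 0 0 0 0 0 0" --grip_force 50

```text
time: 6.47
position: [0.4314, -0.1395, 0.1116]
tool_rot: [-0.582, 0.401, -0.402, 0.582]
ft_force: [1.5, 1.9, -0.7]
grip_width: 0.0271
```

```bash
python3 - <<'E'
from h import *
togo([.431,-.1395,.110],20)
E
```

```text
t 6.47 p [ 0.4314 -0.1395  0.1116] q [-0.5603  0.5444  1.9772  0.0008  0.619  -0.9231] F [ 1.4653  1.8941 -0.7444] M [ 0.3335 -0.5674  0.0257] w 0.0271
 tilt 0.0010941047638249864 jaw yaw deg 20.748645642395445
 shift(units 100mm) [-0.001   0.0163 -0.0037] turn(units 180) [-0.0003  0.0042  0.0002]
```

play_rows --pt "0.2 0 -0.1 0 0 0 0" --pt "0.2 0 -0.2 0 0 0 0" --pt "0.2 0 -0.25 0 0 0 0" --pt "0.2 0 -0.25 0 0 0 0" --pt "0.2 0 -0.1 0 0 -0.039 0" --pt "0.2 0 0 0 0 -0.039 0" --pt "0.2 0 0 0 0 -0.039 0" --pt "0.2 0 0 0 0 -0.039 0" --pt "0.2 0 0 0 0 -0.039 0" --pt "0.2 0 0 0 0 -0.039 0" --pt "0.2 0 0 0 0 -0.039 0" --pt "0.2 0 0 0 0 -0.039 0"

```text
time: 7.47
position: [0.4302, -0.1392, 0.2013]
tool_rot: [-0.703, 0.079, -0.078, 0.703]
ft_force: [-0.6, 0.5, -1.3]
grip_width: 0.0272
```

```bash
python3 - <<'E'
from h import *
togo([.430,.060,.19],30)
im=eyes.camera('scene');cv2.imwrite('pics/s4.png',cv2.resize(im[150:270,200:340,::-1],None,fx=5,fy=5,interpolation=cv2.INTER_CUBIC))
E
```

```text
t 7.47 p [ 0.4302 -0.1392  0.2013] q [-0.5607  0.3719  1.9017 -0.0007  0.8695 -1.9094] F [-0.5663  0.5185 -1.3101] M [ 0.039  -0.2065  0.0357] w 0.0272
 tilt 0.0016519930386272026 jaw yaw deg 77.2969709976699
 shift(units 100mm) [-0.4397  0.1136  1.9432] turn(units 180) [ 0.0002  0.2628 -0.0005]
```

View pics/s4.png

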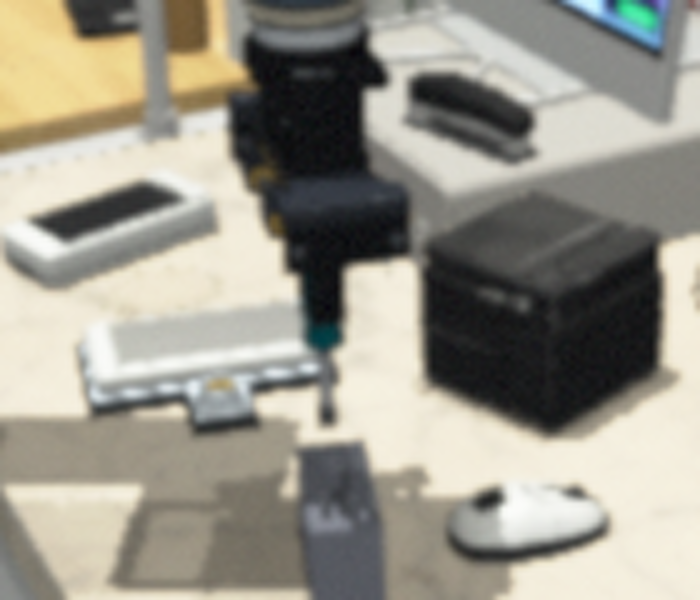

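```bash
python3 - <<'E'
from h import *
o,M=st()
tip=np.array(o['position'])+M[:,1]*.1076
print('tip pred',(pj('scene',tip)-[200,150]+.4)*5,'seen 327,420')
im=eyes.camera('scene');hsv=cv2.cvtColor(im,cv2.COLOR_RGB2HSV)
m=cv2.inRange(hsv,(15,80,90),(32,255,255));m2=np.zeros_like(m);m2[218:236,230:258]=m[218:236,230:258]
ys,xs=np.nonzero(m2);print('yellow scene',xs.mean(),ys.mean(),len(xs),xs.min(),xs.max(),ys.min(),ys.max())
print('pred head',pj('scene',[[.430,.060,.0245],[.44,.06,.0245],[.43,.07,.0245]]))
im=cv2.imread('pics/top0.png');hsv=cv2.cvtColor(im,cv2.COLOR_BGR2HSV)
m=cv2.inRange(hsv,(15,140,60),(32,255,255));m2=np.zeros_like(m);m2[250:272,270:292]=m[250:272,270:292]
ys,xs=np.nonzero(m2);print('yellow top',xs.mean(),ys.mean(),len(xs),xs.min(),xs.max(),ys.min(),ys.max(),bp('top',(xs.mean(),ys.mean()),.0245))
print('pred top',pj('top',[[.430,.060,.0245],[.44,.06,.0245],[.43,.07,.0245]]))
im=eyes.camera('scene')[205:245,215:275,::-1];cv2.imwrite('pics/s5.png',cv2.resize(im,None,fx=12,fy=12,interpolation=cv2.INTER_CUBIC))
E
```

```text
t 7.52 p [ 0.4302 -0.1393  0.2013] q [-0.5607  0.3719  1.9017 -0.0008  0.8694 -1.9133] F [ 0.4442 -0.6999 -0.6285] M [ 0.058  -0.1068 -0.0003] w 0.0271
 tilt 0.0015371468916785648 jaw yaw deg 77.52548906682061
tip pred [[326.7549 425.4165]] seen 327,420
yellow scene 243.5 226.0 2 243 244 226 226
pred head [[242.2539 226.8616]
 [244.8083 226.1736]
 [241.1917 225.6863]]
yellow top 280.6 260.0 5 279 282 259 262 [0.4315 0.0563 0.0245]
pred top [[279.7848 260.7853]
 [278.6585 258.2174]
 [277.1239 261.8905]]
```

View pics/s5.png

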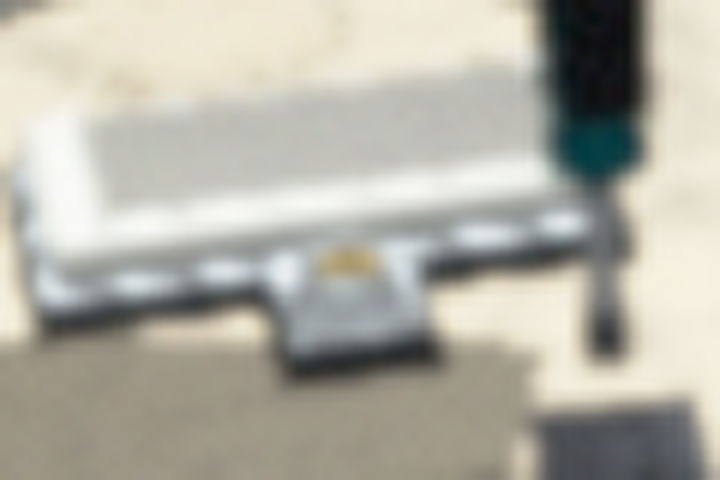

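```bash
python3 - <<'E'
from h import *
im=cv2.imread('pics/top0.png');s=20;x0,y0=266,248
c=cv2.resize(im[y0:y0+28,x0:x0+28],None,fx=s,fy=s,interpolation=cv2.INTER_CUBIC)
def draw(c,n,x,y,z,r,col):
    a=np.linspace(0,2*np.pi,60);P=np.stack([x+r*np.cos(a),y+r*np.sin(a),0*a+z],1)
    q=((pj(n,P)-[x0,y0]+.5)*s).astype(np.int32);cv2.polylines(c,[q],True,col,1)
x,y=.4305,.0585
d=c.copy()
draw(d,'top',x,y,.026,.016,(0,0,255));draw(d,'top',x,y,.0255,.013,(0,255,0));draw(d,'top',x,y,.024,.010,(255,0,0))
cv2.imwrite('pics/o1.png',np.hstack([c,d])[:, :])
cv2.imwrite('pics/o1.png',cv2.resize(np.hstack([c,d]),(800,400)))
E
```

```text
(no output)
```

View pics/o1.png

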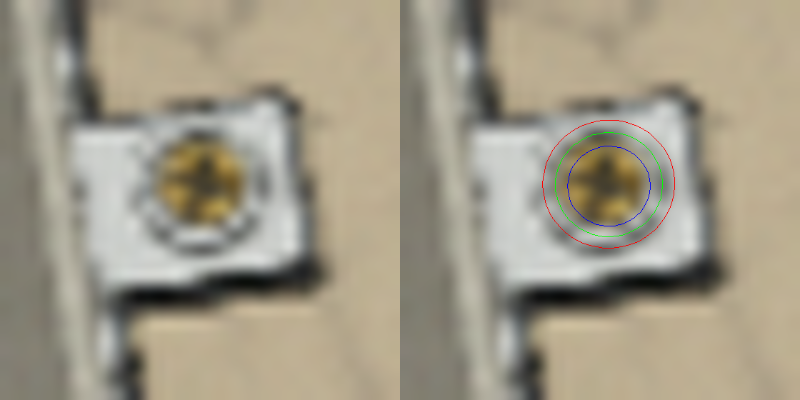

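```bash
python3 - <<'E'
from h import *
togo([.432,.060,.17],77.3)
E
```

```text
t 7.62 p [ 0.4304 -0.1393  0.2013] q [-0.5607  0.3719  1.9015 -0.0003  0.8693 -1.9004] F [-0.0467 -0.0896 -1.6255] M [ 0.1316 -0.1645 -0.0377] w 0.0276
 tilt 0.0011740649810570785 jaw yaw deg 76.77162830786813
 shift(units 100mm) [-0.4401  0.3141  1.9434] turn(units 180) [-0.     -0.0029 -0.0004]
```

play_rows --pt "0.2 -0.055 0 0.16 0 0 0" --pt "0.2 -0.055 0 0.28 0 0 0" --pt "0.2 -0.055 0 0.28 0 0 0" --pt "0.2 -0.055 0 0.28 0 0 0" --pt "0.2 -0.055 0 0.28 0 0 0" --pt "0.2 -0.055 0 0.28 0 0 0" --pt "0.2 -0.055 0 0.23 0 0 0" --pt "0.2 -0.055 0.1 0.15 0 0 0" --pt "0.2 0 0.2 0 0 -0.038 0" --pt "0.2 0 0.0 0 0 -0.038 0" --pt "0.2 0 0 0 0 -0.038 0" --pt "0.2 0 0 0 0 0 0"

```text
time: 8.62
position: [0.4315, 0.0597, 0.1711]
tool_rot: [-0.706, -0.045, 0.046, 0.706]
ft_force: [-0.9, 0.4, -0.4]
grip_width: 0.0273
```

```bash
python3 - <<'E'
from h import *
togo([.432,.060,.15],150)
E
```

```text
t 8.62 p [0.4315 0.0597 0.1711] q [-0.1201  0.4088  1.9708 -0.0003  0.7633 -1.8208] F [-0.909   0.4466 -0.3681] M [ 0.1175 -0.1372  0.0157] w 0.0273
 tilt 0.0013289491639423014 jaw yaw deg 97.4520091024091
 shift(units 100mm) [0.0059 0.2114 0.0025] turn(units 180) [-0.0002 -0.2919 -0.0004]
```

play_rows --pt "0.2 0 0.1 0 0 -0.038 0" --pt "0.2 0 0.1 0 0 -0.038 0" --pt "0.2 0 0 0 0 -0.038 0" --pt "0.2 0 0 0 0 -0.038 0" --pt "0.2 0 0 0 0 -0.038 0" --pt "0.2 0 0 0 0 -0.038 0" --pt "0.2 0 0 0 0 -0.036 0" --pt "0.2 0 0 0 0 0 0" --pt "0.2 0 0 0 0 0 0"

```text
time: 9.37
position: [0.432, 0.0593, 0.1517]
tool_rot: [0.628, 0.324, -0.324, -0.628]
ft_force: [0.2, 0.3, -1.0]
grip_width: 0.0273
```

```bash
python3 - <<'E'
from h import *
togo([.432,.060,.140],150)
o,M=st()
tip=np.array(o['position'])+M[:,1]*.1076
print('tip',tip,(pj('scene',tip)-[215,190]+.5)*12)
im=eyes.camera('scene')[190:245,215:280,::-1];cv2.imwrite('pics/s6.png',cv2.resize(im,None,fx=10,fy=10,interpolation=cv2.INTER_CUBIC))
E
```

```text
t 9.37 p [0.432  0.0593 0.1517] q [-0.1209  0.4475  1.9885 -0.      0.7054 -2.6447] F [ 0.205   0.3011 -0.9613] M [ 0.1264 -0.0798  0.0189] w 0.0273
 tilt 0.0001899825563923232 jaw yaw deg 144.60745148059337
 shift(units 100mm) [0.0056 0.1167 0.0036] turn(units 180) [ 0.0001 -0.03    0.    ]
t 9.37 p [0.432  0.0593 0.1517] q [-0.1209  0.4475  1.9885 -0.      0.7054 -2.6447] F [ 0.205   0.3011 -0.9613] M [ 0.1264 -0.0798  0.0189] w 0.0273
 tilt 0.0001899825563923232 jaw yaw deg 144.60745148059337
tip [0.432  0.0593 0.0441] [[335.3924 390.7336]]
```

View pics/s6.png

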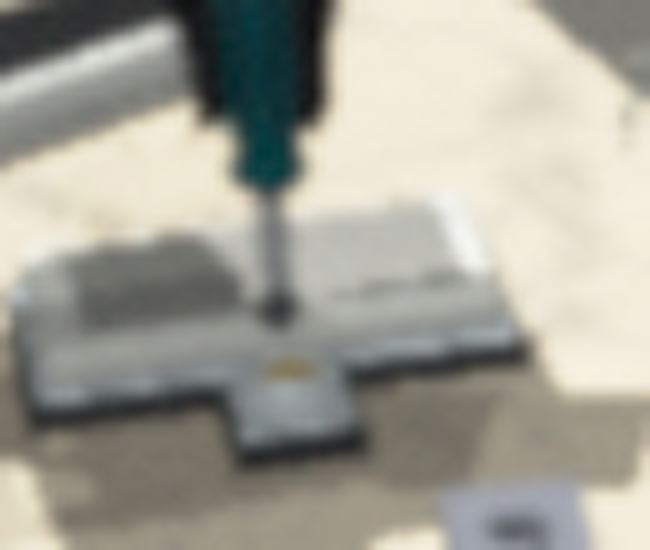

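```bash
python3 - <<'E'
from h import *
togo([.4338,.0587,.140],144.6)
E
```

```text
t 9.42 p [0.4319 0.0594 0.1517] q [-0.1208  0.4475  1.9885 -0.      0.7054 -2.6456] F [-0.317   0.4407 -0.6213] M [ 0.0713 -0.066  -0.0168] w 0.0272
 tilt 0.00015767568167463007 jaw yaw deg 144.66153345684387
 shift(units 100mm) [ 0.0054  0.1166 -0.019 ] turn(units 180) [0.     0.0003 0.    ]
```

play_rows --pt "0.2 0.005 0.06 -0.019 0 0 0" --pt "0.2 0 0.055 0 0 0 0" --pt "0.2 0 0 0 0 0 0" --pt "0.2 0 0 0 0 0 0"

```text
time: 9.75
position: [0.4333, 0.0588, 0.1394]
tool_rot: [-0.627, -0.326, 0.327, 0.628]
ft_force: [-0.3, 0.3, -1.7]
grip_width: 0.0273
```

```bash
python3 - <<'E'
from h import *
o,M=st()
tip=np.array(o['position'])+M[:,1]*.1076
print('tip',tip,(pj('scene',[tip,tip+[0,0,.05]])-[230,205]+.5)*16)
im=np.mean([eyes.camera('scene')[205:240,230:265,::-1] for _ in range(4)],0).astype(np.uint8);cv2.imwrite('pics/s7.png',cv2.resize(im,None,fx=16,fy=16,interpolation=cv2.INTER_CUBIC))
E
```

```text
t 9.75 p [0.4333 0.0588 0.1394] q [-0.1218  0.4742  1.9944  0.      0.6747 -2.651 ] F [-0.3443  0.3229 -1.71  ] M [ 0.0921 -0.0893  0.0097] w 0.0273
 tilt 0.0016763685410018261 jaw yaw deg 144.91638970007747
tip [0.4331 0.0588 0.0318] [[216.602  328.176 ]
 [200.7502 131.7391]]
```

View pics/s7.png

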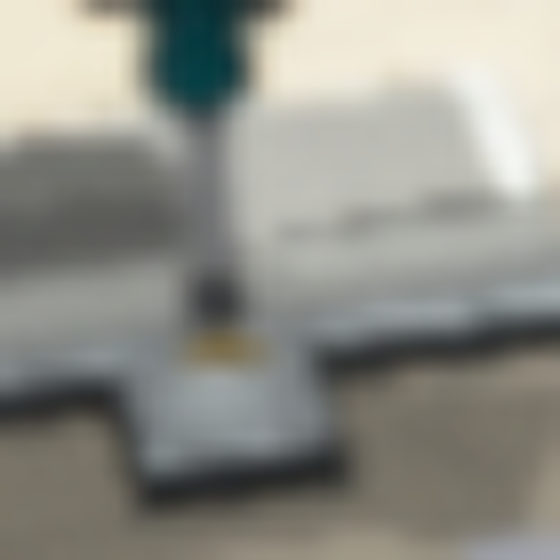

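```bash
python3 - <<'E'
from h import *
togo([.4347,.0588,.134],144.9)
E
```

```text
t 9.95 p [0.4338 0.0588 0.1401] q [-0.1217  0.4729  1.9939 -0.      0.6747 -2.6517] F [-0.1699  0.2018 -1.6688] M [ 0.1457 -0.1201 -0.0171] w 0.0273
 tilt 7.74767273078354e-05 jaw yaw deg 144.95853982131965
 shift(units 100mm) [ 0.0054  0.0608 -0.0073] turn(units 180) [0.     0.0003 0.    ]
```

play_rows --pt "0.2 0.005 0.03 -0.007 0 0 0" --pt "0.2 0 0.03 0 0 0 0" --pt "0.2 0 0 0 0 0 0" --pt "0.2 0 0 0 0 0 0"

```text
time: 10.28
position: [0.4344, 0.0588, 0.1338]
tool_rot: [-0.627, -0.326, 0.327, 0.627]
ft_force: [-0.5, 0.1, -0.6]
grip_width: 0.0274
```

play_rows --pt "0.2 0 0.01 0 0 0 0" --pt "0.2 0 0 0 0 0 0" --pt "0.2 0 0 0 0 0 0"

```text
time: 10.53
position: [0.4346, 0.0588, 0.133]
tool_rot: [-0.627, -0.326, 0.326, 0.627]
ft_force: [-0.4, -0.6, 0.0]
grip_width: 0.0269
```

play_rows --pt "0.2 0 0.01 0 0 0 0" --pt "0.2 0 0 0 0 0 0" --pt "0.2 0 0 0 0 0 0"

```text
time: 10.78
position: [0.4348, 0.0588, 0.1321]
tool_rot: [0.627, 0.326, -0.326, -0.627]
ft_force: [-0.1, -0.6, -0.7]
grip_width: 0.0269
```

play_rows --pt "0.2 0 0.01 0 0 0 0" --pt "0.2 0 0 0 0 0 0" --pt "0.2 0 0 0 0 0 0"

```text
time: 11.03
position: [0.435, 0.0588, 0.1316]
tool_rot: [0.627, 0.327, -0.326, -0.627]
ft_force: [-0.1, 0.3, 5.4]
grip_width: 0.0274
```

play_rows --pt "0.2 0 0.002 0 0 0.02 0" --pt "0.2 0 0 0 0 0.02 0" --pt "0.2 0 0 0 0 0.02 0" --pt "0.2 0 0 0 0 0.02 0"

```text
time: 11.37
position: [0.4355, 0.0587, 0.1315]
tool_rot: [0.664, 0.245, -0.243, -0.663]
ft_force: [-0.3, -0.6, 4.0]
grip_width: 0.0273
```

play_rows --pt "0.2 0 0 0 0 0.02 0" --pt "0.2 0 0 0 0 0.02 0" --pt "0.2 0 0 0 0 0.02 0" --pt "0.2 0 0 0 0 0.02 0"

```text
time: 11.7
position: [0.4346, 0.0588, 0.1309]
tool_rot: [0.689, 0.159, -0.159, -0.689]
ft_force: [0.6, 0.3, -1.5]
grip_width: 0.0275
```

play_rows --pt "0.2 0 0.01 0 0 0 0" --pt "0.2 0 0.01 0 0 0 0" --pt "0.2 0 0 0 0 0 0"

```text
time: 11.95
position: [0.4344, 0.0588, 0.1286]
tool_rot: [-0.689, -0.16, 0.161, 0.689]
ft_force: [-0.3, 0.4, -1.4]
grip_width: 0.0273
```

```bash
python3 - <<'E'
from h import *
st()
E
```

```text
t 11.95 p [0.4344 0.0588 0.1286] q [-0.1214  0.4976  2.0009 -0.0001  0.6438 -2.1504] F [-0.3031  0.4107 -1.4074] M [ 0.1372 -0.1774 -0.0166] w 0.0273
 tilt 0.0007177551929473356 jaw yaw deg 116.25906851301167
```

play_rows --pt "0.2 0 0.01 0 0 0 0" --pt "0.2 0 0.005 0 0 0 0" --pt "0.2 0 0 0 0 0 0" --pt "0.2 0 0 0 0 0 0"

```text
time: 12.28
position: [0.4342, 0.0587, 0.1272]
tool_rot: [-0.689, -0.16, 0.161, 0.689]
ft_force: [-0.9, -1.3, -1.2]
grip_width: 0.0272
```

play_rows --pt "0.2 0 0.006 0 0 0 0" --pt "0.2 0 0 0 0 0 0" --pt "0.2 0 0 0 0 0 0"

```text
time: 12.53
position: [0.4342, 0.0587, 0.1267]
tool_rot: [-0.689, -0.16, 0.16, 0.689]
ft_force: [-1.0, -0.8, -0.6]
grip_width: 0.0275
```

play_rows --pt "0.2 0 0.006 0 0 0 0" --pt "0.2 0 0 0 0 0 0" --pt "0.2 0 0 0 0 0 0"

```text
time: 12.78
position: [0.4343, 0.0588, 0.1264]
tool_rot: [-0.689, -0.16, 0.16, 0.689]
ft_force: [-3.2, -2.5, 4.1]
grip_width: 0.0273
```

```bash
python3 - <<'E'
from h import *
st()
E
```

```text
t 12.78 p [0.4343 0.0588 0.1264] q [-0.1214  0.502   2.0028 -0.0002  0.6374 -2.1491] F [-3.2245 -2.4666  4.1158] M [-0.2733  0.4843 -0.0127] w 0.0273
 tilt 0.0005546338869815685 jaw yaw deg 116.18509414393137
```

play_rows --pt "0.2 -0.004 0.005 -0.001 0 0 0" --pt "0.2 0 0 0 0 0 0" --pt "0.2 0 0 0 0 0 0"

```text
time: 13.03
position: [0.4343, 0.0586, 0.1262]
tool_rot: [-0.689, -0.16, 0.16, 0.689]
ft_force: [-1.9, -0.2, 7.8]
grip_width: 0.0273
```

play_rows --pt "0.2 0 0.004 0 0 0 0" --pt "0.2 0 0 0 0 0 0" --pt "0.2 0 0 0 0 0 0"

```text
time: 13.28
position: [0.4343, 0.0587, 0.1261]
tool_rot: [-0.689, -0.16, 0.16, 0.689]
ft_force: [-2.9, -0.2, 10.6]
grip_width: 0.0272
```

```bash
python3 - <<'E'
from h import *
st()
E
```

```text
t 13.28 p [0.4343 0.0587 0.1261] q [-0.122   0.5025  2.0038  0.0005  0.6348 -2.1498] F [-2.9111 -0.1606 10.6111] M [-0.0559  0.6422 -0.018 ] w 0.0272
 tilt 0.0004863139791643909 jaw yaw deg 116.16278352581504
```

play_rows --pt "0.2 -0.002 0.003 0.001 0 0.02 0" --pt "0.2 0 0.001 0 0 0.02 0" --pt "0.2 0 0.001 0 0 0.02 0" --pt "0.2 0 0.001 0 0 0.02 0"

```text
time: 13.62
position: [0.4342, 0.0586, 0.1257]
tool_rot: [0.704, 0.072, -0.071, -0.703]
ft_force: [-3.4, -1.1, 13.9]
grip_width: 0.0275
```

```bash
python3 - <<'E'
from h import *
st()
E
```

```text
t 13.62 p [0.4342 0.0586 0.1257] q [-0.122   0.503   2.0045  0.      0.6331 -1.8958] F [-3.3889 -1.0557 13.9191] M [-0.144   0.7372  0.0593] w 0.0275
 tilt 0.0009400255280864288 jaw yaw deg 101.62870320154825
```

play_rows --pt "0.2 0 0.001 0 0 0.02 0" --pt "0.2 0 0.001 0 0 0.02 0" --pt "0.2 0 0.001 0 0 0.02 0" --pt "0.2 0 0.001 0 0 0.02 0" --pt "0.2 0 0.001 0 0 0.02 0" --pt "0.2 0 0.001 0 0 0.02 0"

```text
time: 14.12
position: [0.4341, 0.0585, 0.1251]
tool_rot: [0.704, -0.061, 0.062, -0.704]
ft_force: [-3.1, -1.2, 15.0]
grip_width: 0.027
```

```bash
python3 - <<'E'
from h import *
st()
E
```

```text
t 14.12 p [0.4341 0.0585 0.1251] q [-0.1221  0.5043  2.0051 -0.0003  0.6315 -1.5187] F [-3.0832 -1.2129 15.0499] M [-0.2133  0.6691  0.0461] w 0.0270
 tilt 0.0008183365108054264 jaw yaw deg 80.0354450970991
```

play_rows --pt "0.2 -0.002 0.001 0 0 0.02 0" --pt "0.2 0 0.001 0 0 0.02 0" --pt "0.2 0 0.0008 0 0 0.02 0" --pt "0.2 0 0.0008 0 0 0.02 0" --pt "0.2 0 0.0008 0 0 0.02 0" --pt "0.2 0 0.0008 0 0 0.02 0" --pt "0.2 0 0.0008 0 0 0.02 0" --pt "0.2 0 0.0008 0 0 0.02 0"

```text
time: 14.78
position: [0.4339, 0.0585, 0.1244]
tool_rot: [0.667, -0.234, 0.235, -0.667]
ft_force: [-3.6, -0.8, 13.4]
grip_width: 0.027
```

```bash
python3 - <<'E'
from h import *
st()
E
```

```text
t 14.78 p [0.4339 0.0585 0.1244] q [-0.1221  0.5056  2.006  -0.0005  0.6291 -1.0161] F [-3.5736 -0.7883 13.4156] M [-0.3807  0.7671  0.0098] w 0.0270
 tilt 0.0008624022653974134 jaw yaw deg 51.241919080848625
```

play_rows --pt "0.2 -0.002 0.001 -0.001 0 0.02 0" --pt "0.2 0 0.001 0 0 0.02 0" --pt "0.2 0 0.001 0 0 0.02 0" --pt "0.2 0 0.001 0 0 0.02 0" --pt "0.2 0 0.001 0 0 0.02 0" --pt "0.2 0 0.001 0 0 0.02 0" --pt "0.2 0 0.001 0 0 0.02 0" --pt "0.2 0 0.001 0 0 0.02 0"

```text
time: 15.45
position: [0.4337, 0.0586, 0.1237]
tool_rot: [-0.588, 0.393, -0.393, 0.588]
ft_force: [-4.0, -1.3, 13.2]
grip_width: 0.027
```

```bash
python3 - <<'E'
from h import *
st()
E
```

```text
t 15.45 p [0.4337 0.0586 0.1237] q [-0.1221  0.5071  2.0071 -0.0004  0.6266 -0.5134] F [-3.9815 -1.2986 13.2321] M [-0.3607  0.7755  0.1252] w 0.0270
 tilt 0.0007887382369949256 jaw yaw deg 22.440704290394493
```

play_rows --pt "0.2 0 0.001 -0.003 0 0.02 0" --pt "0.2 0 0.001 0 0 0.02 0" --pt "0.2 0 0.001 0 0 0.02 0" --pt "0.2 0 0.001 0 0 0.02 0" --pt "0.2 0 0.001 0 0 0.02 0" --pt "0.2 0 0.001 0 0 0.02 0"

```text
time: 15.95
position: [0.4336, 0.0586, 0.1231]
tool_rot: [-0.503, 0.496, -0.497, 0.504]
ft_force: [-3.0, -1.6, 13.4]
grip_width: 0.0274
```

```bash
python3 - <<'E'
from h import *
st()
E
```

```text
t 15.95 p [0.4336 0.0586 0.1231] q [-0.1223  0.5082  2.0081  0.0001  0.6242 -0.1368] F [-2.9557 -1.5791 13.4125] M [-0.1798  0.6909  0.0097] w 0.0274
 tilt 0.0011047171285956318 jaw yaw deg 0.8226245801617363
```

play_rows --pt "0.2 0 0.001 0 0 0.02 0" --pt "0.2 0 0.001 0 0 0.02 0" --pt "0.2 0 0.001 0 0 0.02 0"

```text
time: 16.2
position: [0.4335, 0.0586, 0.1228]
tool_rot: [0.454, -0.541, 0.542, -0.455]
ft_force: [-2.8, -0.7, 14.5]
grip_width: 0.0267
```

```bash
python3 - <<'E'
from h import *
st()
E
```

```text
t 16.20 p [0.4335 0.0586 0.1228] q [-0.1222  0.5087  2.0084  0.0002  0.6234  0.0517] F [-2.7693 -0.6904 14.521 ] M [-0.071   0.7128 -0.002 ] w 0.0267
 tilt 0.0010882862810111492 jaw yaw deg -9.977595765026857
```

play_rows --pt "0.2 0 0.001 0 0 0.01 0" --pt "0.2 0 0.0005 0 0 0.01 0" --pt "0.2 0 0 0 0 0 0"

```text
time: 16.45
position: [0.4336, 0.0586, 0.1227]
tool_rot: [0.438, -0.555, 0.555, -0.438]
ft_force: [-2.8, -0.6, 14.3]
grip_width: 0.0272
```

```bash
python3 - <<'E'
from h import *
st()
E
```

```text
t 16.45 p [0.4336 0.0586 0.1227] q [-0.1222  0.509   2.0084  0.0003  0.6231  0.1126] F [-2.8425 -0.634  14.3409] M [-0.1287  0.7793  0.056 ] w 0.0272
 tilt 0.0011036454508038516 jaw yaw deg -13.467727998065858
```

play_rows --pt "0.2 0 0.0008 0 0 0.012 0" --pt "0.2 0 0.0005 0 0 0.012 0" --pt "0.2 0 0 0 0 0 0"

```text
time: 16.7
position: [0.4335, 0.0587, 0.1226]
tool_rot: [0.416, -0.571, 0.572, -0.417]
ft_force: [-2.5, -0.8, 15.3]
grip_width: 0.0274
```

```bash
python3 - <<'E'
from h import *
o,M=st();print(o['joint_torque'])
E
```

```text
t 16.70 p [0.4335 0.0587 0.1226] q [-0.1222  0.5092  2.0085  0.0004  0.6227  0.1882] F [-2.4863 -0.8311 15.2676] M [-0.1378  0.7495  0.0895] w 0.0274
 tilt 0.001135423330943821 jaw yaw deg -17.804230344120363
[ -0.1064 -27.6761  -8.0491   0.2603  -1.2191   0.25  ]
```

play_rows --pt "0.2 0 0.0008 0 0 0.012 0" --pt "0.2 0 0.0005 0 0 0.012 0" --pt "0.2 0 0 0 0 0 0"

```text
time: 16.95
position: [0.4336, 0.0587, 0.1225]
tool_rot: [0.394, -0.586, 0.587, -0.395]
ft_force: [-4.0, -0.3, 14.9]
grip_width: 0.0274
```

```bash
python3 - <<'E'
from h import *
o,M=st();print(o['joint_torque'])
E
```

```text
t 16.95 p [0.4336 0.0587 0.1225] q [-0.1222  0.5095  2.0086  0.0005  0.6224  0.2636] F [-4.036  -0.3263 14.9286] M [-0.039   0.7995  0.0734] w 0.0274
 tilt 0.001190420629780285 jaw yaw deg -22.122200621163103
[ -0.136  -27.6411  -8.0435   0.2466  -1.2292   0.25  ]
```

play_rows --pt "0.2 0 0.0005 0 0 0.01 0" --pt "0.2 0 0 0 0 0.01 0" --pt "0.2 0 0 0 0 0 0"

```text
time: 17.2
position: [0.4336, 0.0587, 0.1224]
tool_rot: [0.376, -0.599, 0.599, -0.377]
ft_force: [-3.3, -0.5, 14.4]
grip_width: 0.0271
```

```bash
python3 - <<'E'
from h import *
o,M=st();print(o['joint_torque'])
E
```

```text
t 17.20 p [0.4336 0.0587 0.1224] q [-0.1222  0.5097  2.0086  0.0005  0.6222  0.3262] F [-3.3119 -0.509  14.4374] M [-0.0958  0.7899  0.1291] w 0.0271
 tilt 0.0011032767495173918 jaw yaw deg -25.70901400923762
[ -0.1571 -27.8048  -8.0562   0.2358  -1.2127   0.2212]
```

play_rows --pt "0.2 0 0.0003 0 0 0.01 0" --pt "0.2 0 0 0 0 0 0"

```text
time: 17.37
position: [0.4336, 0.0587, 0.1223]
tool_rot: [0.366, -0.604, 0.605, -0.367]
ft_force: [-3.2, -0.4, 13.7]
grip_width: 0.0274
```

```bash
python3 - <<'E'
from h import *
o,M=st();print(o['joint_torque'])
E
```

```text
t 17.37 p [0.4336 0.0587 0.1223] q [-0.1221  0.5097  2.0087  0.0005  0.6221  0.3576] F [-3.1551 -0.402  13.7161] M [-0.0529  0.8001  0.024 ] w 0.0274
 tilt 0.0011629265799630564 jaw yaw deg -27.50891851620896
[ -0.1697 -27.8354  -8.0559   0.2311  -1.2104   0.2096]
```

play_rows --pt "0.2 0 0.0008 0 0 0.01 0" --pt "0.2 0 0.0005 0 0 0.01 0" --pt "0.2 0 0 0 0 0 0"

```text
time: 17.62
position: [0.4336, 0.0587, 0.1222]
tool_rot: [0.347, -0.616, 0.616, -0.348]
ft_force: [-3.3, -0.0, 14.0]
grip_width: 0.027
```

```bash
python3 - <<'E'
from h import *
o,M=st();print(o['joint_torque'])
E
```

```text
t 17.62 p [0.4336 0.0587 0.1222] q [-0.1222  0.5099  2.0087  0.0006  0.6218  0.4205] F [-3.2693 -0.0105 14.0225] M [-0.1062  0.7919  0.0716] w 0.0270
 tilt 0.001213445686538692 jaw yaw deg -31.116779332110184
[ -0.1987 -27.6583  -8.0442   0.2197  -1.2394   0.2217]
```

play_rows --pt "0.2 0 0.0005 0 0 0.01 0" --pt "0.2 0 0 0 0 0.005 0" --pt "0.2 0 0 0 0 0 0"

```text
time: 17.87
position: [0.4336, 0.0587, 0.1222]
tool_rot: [0.333, -0.624, 0.624, -0.334]
ft_force: [-3.2, -0.5, 15.3]
grip_width: 0.027
```

```bash
python3 - <<'E'
from h import *
o,M=st();print(o['joint_torque'])
E
```

```text
t 17.87 p [0.4336 0.0587 0.1222] q [-0.1221  0.5099  2.0087  0.0005  0.6217  0.467 ] F [-3.2447 -0.4869 15.3412] M [-0.0441  0.8333  0.0793] w 0.0270
 tilt 0.0012818384546462074 jaw yaw deg -33.77951096620466
[ -0.2314 -27.5274  -8.0326   0.2129  -1.2602   0.1558]
```

play_rows --pt "0.2 0 0.0005 0 0 0.01 0" --pt "0.2 0 0 0 0 0.01 0" --pt "0.2 0 0 0 0 0 0"

```text
time: 18.12
position: [0.4336, 0.0587, 0.1222]
tool_rot: [0.313, -0.634, 0.634, -0.314]
ft_force: [-2.5, 0.1, 15.1]
grip_width: 0.027
```

```bash
python3 - <<'E'
from h import *
o,M=st();print(o['joint_torque'])
im=np.mean([eyes.camera('scene')[205:240,230:265,::-1] for _ in range(3)],0).astype(np.uint8);cv2.imwrite('pics/s8.png',cv2.resize(im,None,fx=16,fy=16,interpolation=cv2.INTER_CUBIC))
E
```

```text
t 18.12 p [0.4336 0.0587 0.1222] q [-0.1221  0.51    2.0088  0.0006  0.6216  0.5303] F [-2.469   0.1462 15.0784] M [-0.0617  0.8006  0.0715] w 0.0270
 tilt 0.0012650440822355806 jaw yaw deg -37.41068949657214
[ -0.2645 -27.4095  -8.0238   0.1979  -1.28     0.2289]
```

View pics/s8.png

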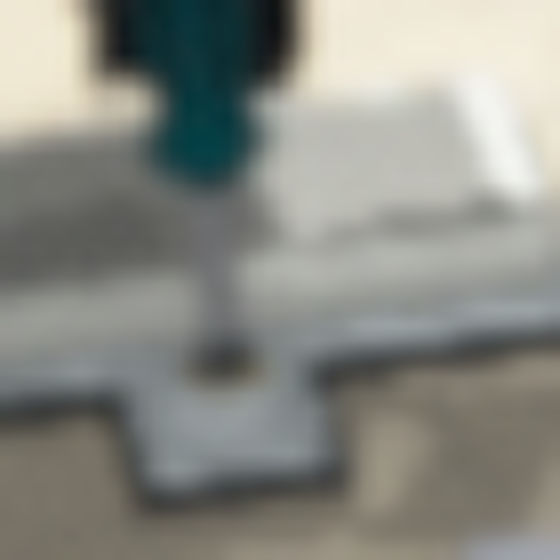

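play_rows --pt "0.2 0 0.0005 0 0 0.01 0" --pt "0.2 0 0 0 0 0.01 0" --pt "0.2 0 0 0 0 0 0"

```text
time: 18.52
position: [0.4336, 0.0587, 0.1222]
tool_rot: [0.293, -0.643, 0.644, -0.294]
ft_force: [-3.3, 0.7, 15.1]
grip_width: 0.0271
```

```bash
python3 - <<'E'
from h import *
o,M=st();print(o['joint_torque'])
E
```

```text
t 18.52 p [0.4336 0.0587 0.1222] q [-0.1221  0.51    2.0088  0.0006  0.6215  0.5932] F [-3.3066  0.7403 15.0908] M [0.0158 0.8023 0.0296] w 0.0271
 tilt 0.0013569811917200868 jaw yaw deg -41.00976563884401
[ -0.2951 -27.288   -8.0128   0.1891  -1.2997   0.2325]
```

play_rows --pt "0.2 0 0.0003 0 0 0.01 0" --pt "0.2 0 0 0 0 0.005 0" --pt "0.2 0 0 0 0 0 0"

```text
time: 18.77
position: [0.4336, 0.0588, 0.1222]
tool_rot: [0.278, -0.65, 0.65, -0.279]
ft_force: [-4.1, 0.8, 14.8]
grip_width: 0.027
```

```bash
python3 - <<'E'
from h import *
o,M=st();print(o['joint_torque'])
E
```

```text
t 18.77 p [0.4336 0.0588 0.1222] q [-0.122   0.51    2.0088  0.0007  0.6214  0.6398] F [-4.1327  0.8141 14.7652] M [0.0279 0.7826 0.0501] w 0.0270
 tilt 0.0013639294413438112 jaw yaw deg -43.68080137282305
[ -0.3272 -27.2171  -8.0043   0.1808  -1.311    0.1665]
```

```bash
python3 - <<'E'
from h import *
L=[]
for i in range(8):
    im=eyes.camera('scene');o=robot.get_obs();L.append(np.r_[o['ft_force'],o['moment'],o['joint_torque'][5],o['q'][5],o['joint_velocities'][5]])
print(np.array(L));print(np.mean(L,0))
E
```

```text
[[-3.3663  0.6108 15.1693 -0.0272  0.7741  0.1038  0.1001  0.6393 -0.0035]
 [-4.1448  0.8225 15.9488  0.0513  0.8439  0.0561  0.0811  0.6392  0.0003]
 [-3.5478  0.514  16.5146  0.0157  0.8338  0.0581  0.0776  0.6392  0.0007]
 [-3.2659 -0.2759 15.7536  0.0114  0.8582  0.0837  0.077   0.6393 -0.    ]
 [-3.2407 -0.1522 15.236   0.0156  0.8119  0.1359  0.077   0.6392  0.002 ]
 [-2.9521  0.1368 14.9707 -0.0014  0.886   0.0662  0.077   0.6393 -0.0002]
 [-3.0187  0.1293 16.5528  0.009   0.8315  0.0621  0.077   0.6392 -0.0009]
 [-3.1263  0.2415 16.2145  0.0024  0.9022  0.0322  0.077   0.6392  0.0007]]
[-3.3328  0.2533 15.795   0.0096  0.8427  0.0747  0.0805  0.6392 -0.0001]
```

play_rows --pt "0.2 0 0 0 0 0.01 0"

```text
time: 19.25
position: [0.4336, 0.0587, 0.1222]
tool_rot: [0.267, -0.654, 0.655, -0.268]
ft_force: [-4.2, 0.4, 15.5]
grip_width: 0.027
```

```bash
cat > s.py <<'E'
from h import *
o,M=st();print(o['joint_torque'],o['joint_velocities'][5])
E
python3 s.py
```

```text
t 19.25 p [0.4336 0.0587 0.1222] q [-0.1221  0.51    2.0088  0.0006  0.6214  0.6711] F [-4.1619  0.3728 15.5039] M [-0.0131  0.8437  0.1322] w 0.0270
 tilt 0.0013777470523030908 jaw yaw deg -45.473118153100174
[ -0.3493 -27.2735  -8.0013   0.1742  -1.3034  -0.3221] 0.40678498483123865
```

play_rows --pt "0.2 0 0 0 0 0.01 0"

```text
time: 19.33
position: [0.4336, 0.0588, 0.1222]
tool_rot: [0.257, -0.659, 0.659, -0.258]
ft_force: [-3.1, -0.4, 15.1]
grip_width: 0.0271
```

```bash
python3 s.py; python3 - <<'E'
from h import *
L=[]
for i in range(5):
    im=eyes.camera('scene');o=robot.get_obs();L.append(np.r_[o['ft_force'],o['moment'],o['joint_torque'][5],o['q'][5],o['joint_velocities'][5]])
print(np.array(L))
cv2.imwrite('pics/s9.png',cv2.resize(im[170:240,215:285,::-1],None,fx=8,fy=8,interpolation=cv2.INTER_CUBIC))
E
```

```text
t 19.33 p [0.4336 0.0588 0.1222] q [-0.122   0.5101  2.0088  0.0007  0.6214  0.7035] F [-3.144  -0.382  15.0775] M [0.06   0.8547 0.0882] w 0.0271
 tilt 0.0013561931336255916 jaw yaw deg -47.32900213273302
[ -0.3633 -27.2947  -8.0058   0.1725  -1.3023  -0.1718] 0.37616634967366497
[[-3.4553 -0.413  15.4144  0.0257  0.8152  0.0531  0.1667  0.7048 -0.0651]
 [-3.03   -0.3045 15.5919  0.0664  0.8631  0.0696  0.19    0.7027 -0.0211]
 [-3.8244  1.126  16.4755  0.0854  0.8477  0.0549  0.1002  0.7022 -0.005 ]
 [-3.2066 -0.6657 16.7637  0.0125  0.8484  0.0169  0.0791  0.7021  0.0006]
 [-3.0149  0.7608 15.7823  0.0343  0.7713  0.0782  0.0754  0.7021 -0.0008]]
```

View pics/s9.png

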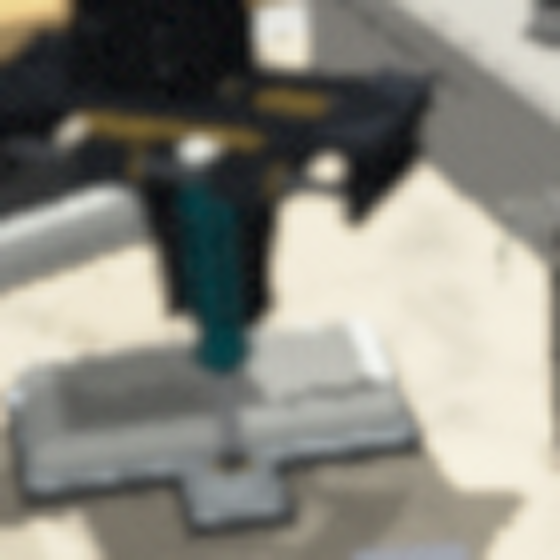

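play_rows --pt "0.0 0 0 0 0 0 0" --pt "0.0 0 0 0 0 0 0" --pt "0.0 0 0 0 0 0.01 0" --pt "0.0 0 0 0 0 0.01 0" --grip_force 60

```text
time: 19.92
position: [0.4336, 0.0588, 0.1222]
tool_rot: [0.236, -0.666, 0.666, -0.237]
ft_force: [-2.8, -0.1, 15.2]
grip_width: 0.0268
```

```bash
python3 s.py; cat > av.py <<'E'
from h import *
L=[]
for i in range(6):
    im=eyes.camera('scene');o=robot.get_obs();L.append(np.r_[o['ft_force'],o['moment'],o['joint_torque'][5],o['q'][5],o['joint_velocities'][5],o['position'][2]])
print(np.array(L));print(np.mean(L,0))
E
python3 av.py
```

```text
t 19.92 p [0.4336 0.0588 0.1222] q [-0.1221  0.5101  2.0088  0.0007  0.6214  0.7663] F [-2.7893 -0.071  15.1801] M [0.0125 0.8408 0.0682] w 0.0268
 tilt 0.0013919493729497106 jaw yaw deg -50.93089501596768
[ -0.3756 -27.3351  -8.0099   0.1708  -1.3017  -0.1676] 0.376710573921407
[[-3.0081 -0.2285 15.1256 -0.0291  0.8383  0.0892  0.1708  0.7676 -0.0668
   0.1222]
 [-3.1912 -0.281  16.1866  0.0555  0.8446  0.0627  0.1937  0.7655 -0.0203
   0.1222]
 [-3.5725  0.1981 15.2798 -0.0238  0.8636  0.0929  0.104   0.765  -0.004
   0.1221]
 [-3.148   0.302  16.003   0.0477  0.8155  0.0553  0.0828  0.7649 -0.0018
   0.1222]
 [-3.9399 -0.1909 15.7606  0.0387  0.8532  0.0906  0.0791  0.7649 -0.0004
   0.1221]
 [-3.1446  0.2432 15.3044  0.0129  0.8584  0.1082  0.0785  0.7649 -0.0003
   0.1222]]
[-3.334   0.0072 15.61    0.017   0.8456  0.0832  0.1182  0.7654 -0.0156
  0.1222]
```

play_rows --pt "0.0 0 0 0 0 0.02 0"

```text
time: 20.3
position: [0.4336, 0.0588, 0.1222]
tool_rot: [0.215, -0.673, 0.674, -0.216]
ft_force: [-4.3, 1.4, 14.6]
grip_width: 0.0271
```

```bash
python3 s.py
```

```text
t 20.30 p [0.4336 0.0588 0.1222] q [-0.1221  0.5101  2.0088  0.0007  0.6214  0.8286] F [-4.2591  1.3555 14.6465] M [0.0509 0.8287 0.093 ] w 0.0271
 tilt 0.0013699151371222365 jaw yaw deg -54.50109449140883
[ -0.3926 -27.4184  -8.0025   0.1557  -1.2897  -0.7222] 0.812236748085428
```

play_rows --pt "0.0 0 0 0 0 0.02 0"

```text
time: 20.38
position: [0.4336, 0.0588, 0.1221]
tool_rot: [0.193, -0.68, 0.68, -0.194]
ft_force: [-4.0, 0.7, 14.9]
grip_width: 0.0271
```

```bash
python3 s.py; python3 av.py
```

```text
t 20.38 p [0.4336 0.0588 0.1221] q [-0.1221  0.5101  2.0088  0.0007  0.6213  0.8934] F [-4.032   0.737  14.9055] M [0.0248 0.8474 0.0873] w 0.0271
 tilt 0.0013895860240704125 jaw yaw deg -58.21549877326426
[ -0.4176 -27.4575  -8.0124   0.1549  -1.288   -0.4212] 0.7504401196165386
[[-2.9614  0.4914 15.92    0.0493  0.8671  0.099   0.2552  0.896  -0.1291
   0.1222]
 [-3.2624  0.7399 15.3258  0.0507  0.8832  0.1062  0.3016  0.8918 -0.0411
   0.1221]
 [-2.8604 -0.1699 16.122   0.0346  0.8288  0.0369  0.1223  0.8908 -0.0051
   0.1221]
 [-3.0253  0.9092 15.6897  0.0302  0.8472  0.1139  0.0799  0.8906 -0.0019
   0.1221]
 [-3.5904  0.5243 14.916   0.0587  0.866   0.0467  0.0725  0.8906 -0.0004
   0.1221]
 [-3.4242 -0.7217 15.0426  0.0848  0.7659  0.0383  0.0714  0.8906 -0.
   0.1221]]
[-3.1873  0.2955 15.5027  0.0514  0.843   0.0735  0.1505  0.8917 -0.0296
  0.1221]
```

```bash
python3 - <<'E'
from h import *
im=np.mean([eyes.camera('scene')[205:240,230:265].astype(float) for _ in range(4)],0)
a=cv2.resize(cv2.imread('pics/s8.png'),(35,35),interpolation=cv2.INTER_AREA)[:,:,::-1].astype(float)
b=cv2.resize(cv2.resize(im.astype(np.uint8),None,fx=16,fy=16,interpolation=cv2.INTER_CUBIC),(35,35),interpolation=cv2.INTER_AREA).astype(float)
for r in range(2,24,2):
    print(r,'s8',a[r,7:19,1].astype(int),'now',b[r,7:19,1].astype(int))
np.save('now1.npy',im)
E
```

```text
2 s8 [ 32  35  43  46  52  51  47  46  39  27  35 106] now [38 37 44 51 49 47 43 31 20 12 27 99]
4 s8 [ 87  76  62  51  52  55  48  48  45  48  83 155] now [148 123  89  62  49  43  42  34  25  36  74 136]
6 s8 [186 176 131  79  58  58  56  61  92 141 172 193] now [205 190 141  82  58  55  53  54  85 139 174 193]
8 s8 [138 123  93  67  62  62  62  62  79 124 166 184] now [141 132 103  72  62  61  63  61  78 124 166 185]
10 s8 [114 106  91  77  68  64  64  74 109 154 180 189] now [113 106  90  76  68  64  63  74 109 153 181 189]
12 s8 [ 99 101 105 104 101  97  97 102 118 144 173 188] now [108 105 105 104 100  97  98 102 117 142 167 184]
14 s8 [ 92  92  95 101 104 108 109 109 114 127 151 174] now [ 94  93  95  99 102 107 109 110 114 121 130 144]
16 s8 [104 107 109 113 114 113 115 128 150 166 175 178] now [105 107 111 113 112 112 114 128 151 167 172 174]
18 s8 [147 150 152 152 145 130 117 124 145 156 158 161] now [148 150 151 152 146 130 118 126 149 164 166 164]
20 s8 [148 146 145 143 137 122 109 108 120 133 137 140] now [148 147 144 143 136 122 110 108 121 134 140 143]
22 s8 [134 133 131 126 112  88  71  69  89 117 131 126] now [136 134 130 127 116  91  72  69  88 115 136 138]
```

play_rows --pt "0.0 0 0 0 0 0.006 0" --pt "0.0 0 0 0 0 0 0" --pt "0.0 0 0 0 0 0 0"

```text
time: 21.13
position: [0.4336, 0.0588, 0.1221]
tool_rot: [0.188, -0.682, 0.682, -0.189]
ft_force: [-3.3, 0.3, 15.8]
grip_width: 0.027
```

```bash
python3 s.py
```

```text
t 21.13 p [0.4336 0.0588 0.1221] q [-0.122   0.5102  2.0088  0.0008  0.6213  0.9094] F [-3.2678  0.2815 15.7897] M [0.0404 0.814  0.1259] w 0.0270
 tilt 0.0013699991352797702 jaw yaw deg -59.1327359883691
[ -0.4045 -27.4214  -8.0094   0.1495  -1.2932   0.1032] -0.0032205692180847082
```

play_rows --pt "0.0 0 0 0 0 0.006 0" --pt "0.0 0 0 0 0 0 0" --pt "0.0 0 0 0 0 0 0"

```text
time: 21.38
position: [0.4336, 0.0588, 0.1221]
tool_rot: [0.181, -0.683, 0.683, -0.182]
ft_force: [-3.1, 0.2, 14.9]
grip_width: 0.0273
```

```bash
python3 s.py
```

```text
t 21.38 p [0.4336 0.0588 0.1221] q [-0.122   0.5101  2.0088  0.0007  0.6213  0.9282] F [-3.1386  0.1725 14.861 ] M [0.079  0.814  0.0711] w 0.0273
 tilt 0.0013956561959951122 jaw yaw deg -60.20620664618605
[ -0.4068 -27.4371  -8.0091   0.1485  -1.2913   0.1047] -0.00024710885276522
```

play_rows --pt "0.0 0 0 0 0 0.006 0" --pt "0.0 0 0 0 0 0 0" --pt "0.0 0 0 0 0 0 0"

```text
time: 21.63
position: [0.4336, 0.0588, 0.1221]
tool_rot: [0.175, -0.685, 0.685, -0.176]
ft_force: [-3.7, -0.2, 15.4]
grip_width: 0.0269
```

```bash
python3 s.py
```

```text
t 21.63 p [0.4336 0.0588 0.1221] q [-0.122   0.5102  2.0088  0.0008  0.6212  0.9471] F [-3.6651 -0.2333 15.4482] M [0.0989 0.7892 0.1745] w 0.0269
 tilt 0.0014522671459032018 jaw yaw deg -61.290519512739785
[ -0.4128 -27.4537  -8.0089   0.1464  -1.2893   0.1059] -0.0009501963323405964
```

play_rows --pt "0.0 0 0 0 0 0.008 0" --pt "0.0 0 0 0 0 0 0" --pt "0.0 0 0 0 0 0 0" --pt "0.0 0 0 0 0 0 0"

```text
time: 21.97
position: [0.4336, 0.0588, 0.1221]
tool_rot: [0.166, -0.687, 0.687, -0.167]
ft_force: [-3.6, -0.5, 15.3]
grip_width: 0.0268
```

```bash
python3 s.py
```

```text
t 21.97 p [0.4336 0.0588 0.1221] q [-0.122   0.5102  2.0088  0.0008  0.6213  0.9722] F [-3.5899 -0.5386 15.2744] M [0.0496 0.8289 0.0598] w 0.0268
 tilt 0.0013863424616969951 jaw yaw deg -62.72994063048103
[ -0.4143 -27.4704  -8.0083   0.1416  -1.2876   0.0967] -0.001380380177729452
```

play_rows --pt "0.0 0 0 0 0 0.008 0" --pt "0.0 0 0 0 0 0 0" --pt "0.0 0 0 0 0 0 0" --pt "0.0 0 0 0 0 0 0"

```text
time: 22.3
position: [0.4337, 0.0588, 0.1221]
tool_rot: [0.158, -0.689, 0.689, -0.159]
ft_force: [-4.2, 0.9, 15.7]
grip_width: 0.027
```

```bash
python3 s.py
```

```text
t 22.30 p [0.4337 0.0588 0.1221] q [-0.122   0.5102  2.0088  0.0008  0.6212  0.9973] F [-4.1711  0.8904 15.6695] M [0.0555 0.7858 0.1082] w 0.0270
 tilt 0.0014607024982038674 jaw yaw deg -64.16579318817442
[ -0.4215 -27.4911  -8.0083   0.14    -1.2847   0.0986] 0.000426719680139158
```

play_rows --pt "0.0 0 0 0 0 0.008 0" --pt "0.0 0 0 0 0 0 0" --pt "0.0 0 0 0 0 0 0" --pt "0.0 0 0 0 0 0 0"

```text
time: 22.63
position: [0.4337, 0.0588, 0.1221]
tool_rot: [0.149, -0.691, 0.691, -0.15]
ft_force: [-3.0, 0.4, 15.5]
grip_width: 0.0268
```

```bash
python3 s.py
```

```text
t 22.63 p [0.4337 0.0588 0.1221] q [-0.122   0.5102  2.0087  0.0008  0.6213  1.0224] F [-3.017   0.4304 15.5455] M [0.0044 0.8536 0.0733] w 0.0268
 tilt 0.001449719416445912 jaw yaw deg -65.6084802655838
[ -0.4275 -27.5113  -8.0075   0.1375  -1.2824   0.1002] 0.00029649608600344415
```

play_rows --pt "0.0 0 -0.004 0 0 0 0" --pt "0.0 0 0 0 0 0 0" --pt "0.0 0 0 0 0 0.01 0" --pt "0.0 0 0 0 0 0.01 0" --pt "0.0 0 0 0 0 0 0" --pt "0.0 0 0 0 0 0 0" --pt "0.0 0 0 0 0 0 0" --grip_force 60

```text
time: 23.22
position: [0.4336, 0.0588, 0.1222]
tool_rot: [-0.127, 0.696, -0.695, 0.128]
ft_force: [-2.8, 0.7, 12.1]
grip_width: 0.0274
```

```bash
python3 s.py;python3 av.py
```

```text
t 23.22 p [0.4336 0.0588 0.1222] q [-0.122   0.51    2.0086  0.0008  0.6218  1.0853] F [-2.7979  0.6556 12.0627] M [0.0535 0.6895 0.1168] w 0.0274
 tilt 0.0011955155718397124 jaw yaw deg -69.20904256423181
[ -0.3976 -28.7905  -8.1139   0.1236  -1.1118   0.1003] 0.0017502659333673818
[[-2.2112  0.3261 11.2572  0.0943  0.6802  0.0569  0.0997  1.0853 -0.0004
   0.1222]
 [-2.0966  0.3351 10.9815  0.1172  0.7351  0.1313  0.0997  1.0852  0.0003
   0.1222]
 [-2.6587 -0.2422 12.0973  0.0297  0.689   0.0907  0.0996  1.0852 -0.0007
   0.1222]
 [-3.2004  0.3193 11.3441  0.0764  0.613   0.0807  0.0997  1.0852 -0.0009
   0.1222]
 [-3.6793  0.16   12.189   0.0552  0.7046  0.1219  0.0997  1.0852 -0.0003
   0.1222]
 [-1.5401 -0.3371 11.4111  0.0823  0.6741  0.1208  0.0996  1.0853  0.0006
   0.1222]]
[-2.5644  0.0936 11.5467  0.0758  0.6827  0.1004  0.0997  1.0852 -0.0002
  0.1222]
```

play_rows --pt "0.0 0 0 0 0 0.01 0" --pt "0.0 0 0 0 0 0.01 0" --pt "0.0 0 0 0 0 0.01 0" --pt "0.0 0 0 0 0 0.01 0" --pt "0.0 0 0 0 0 0 0" --pt "0.0 0 0 0 0 0 0" --pt "0.0 0 0 0 0 0 0"

```text
time: 24.1
position: [0.4337, 0.0588, 0.1222]
tool_rot: [-0.083, 0.702, -0.702, 0.084]
ft_force: [-2.9, -0.4, 11.7]
grip_width: 0.0271
```

```bash
python3 s.py;python3 av.py | tail -2
```

```text
t 24.10 p [0.4337 0.0588 0.1222] q [-0.122   0.5101  2.0086  0.0008  0.6217  1.2109] F [-2.8943 -0.3835 11.6545] M [0.0766 0.7044 0.1326] w 0.0271
 tilt 0.0013137343940104243 jaw yaw deg -76.40589139260828
[ -0.4195 -28.8908  -8.1119   0.1163  -1.0982   0.1084] 0.0006030199308457775
[-2.9471  0.5688 11.557   0.0928  0.6836  0.1068  0.1077  1.2109 -0.0001
  0.1222]
```

play_rows --pt "0.0 0 -0.003 0 0 0 0" --pt "0.0 0 0 0 0 0 0" --pt "0.0 0 0 0 0 0.005 0" --pt "0.0 0 0 0 0 0.005 0" --pt "0.0 0 0 0 0 0.005 0" --pt "0.0 0 0 0 0 0.002 0" --pt "0.0 0 0 0 0 0 0" --pt "0.0 0 0 0 0 0 0"

```text
time: 25.07
position: [0.4336, 0.0588, 0.1223]
tool_rot: [-0.065, 0.704, -0.704, 0.065]
ft_force: [-2.2, 0.2, 9.8]
grip_width: 0.0267
```

```bash
python3 s.py;python3 av.py | tail -2
```

```text
t 25.07 p [0.4336 0.0588 0.1223] q [-0.1219  0.5098  2.0085  0.0007  0.6222  1.264 ] F [-2.2357  0.198   9.8313] M [0.1118 0.6377 0.182 ] w 0.0267
 tilt 0.0011493474731869978 jaw yaw deg -79.43860948811087
[ -0.5628 -29.7014  -8.1799   0.1564  -0.99     0.2108] -0.0006836495783319116
[-2.3712  0.5705  9.8773  0.1361  0.6176  0.1961  0.2077  1.264   0.
  0.1223]
```

play_rows --pt "0.0 0 0 0 0 -0.006 0" --pt "0.0 0 0 0 0 -0.005 0" --pt "0.0 0 -0.01 0 0 0 0" --pt "0.0 0 -0.03 0 0 0 0" --pt "0.0 0 -0.06 0 0 0 0" --pt "0.0 0 -0.1 0 0 0 0" --pt "0.0 0 -0.2 0 0 0 0" --pt "0.0 0 -0.25 0 0 0 0" --pt "0.0 0 -0.15 0 0 -0.036 0" --pt "0.0 0 0 0 0 -0.036 0" --pt "0.0 0 0 0 0 -0.036 0" --pt "0.0 0 0 0 0 -0.036 0"

```text
time: 26.37
position: [0.4342, 0.0585, 0.2024]
tool_rot: [0.233, -0.667, 0.667, -0.235]
ft_force: [0.3, -0.7, -0.8]
grip_width: 0.027
```

```bash
python3 - <<'E'
from h import *
togo([.4314,-.1395,.20],-20)
o,M=st()
tip=np.array(o['position'])+M[:,1]*.1076
print('tip pred',(pj('scene',tip)-[200,150]+.5)*5)
im=eyes.camera('scene');cv2.imwrite('pics/s10.png',cv2.resize(im[150:270,200:340,::-1],None,fx=5,fy=5,interpolation=cv2.INTER_CUBIC))
E
```

```text
t 26.37 p [0.4342 0.0585 0.2024] q [-0.1224  0.3517  1.9357  0.0004  0.8513  0.7723] F [ 0.2996 -0.6707 -0.803 ] M [-0.0092  0.0085  0.0226] w 0.0270
 tilt 0.0030030441480596607 jaw yaw deg -51.28070848134987
 shift(units 100mm) [1.2606 0.0245 1.5272] turn(units 180) [-0.0008 -0.1738 -0.0006]
t 26.37 p [0.4342 0.0585 0.2024] q [-0.1224  0.3517  1.9357  0.0004  0.8513  0.7723] F [ 0.2996 -0.6707 -0.803 ] M [-0.0092  0.0085  0.0226] w 0.0270
 tilt 0.0030030441480596607 jaw yaw deg -51.28070848134987
tip pred [[213.4414 299.6173]]
```

View pics/s10.png

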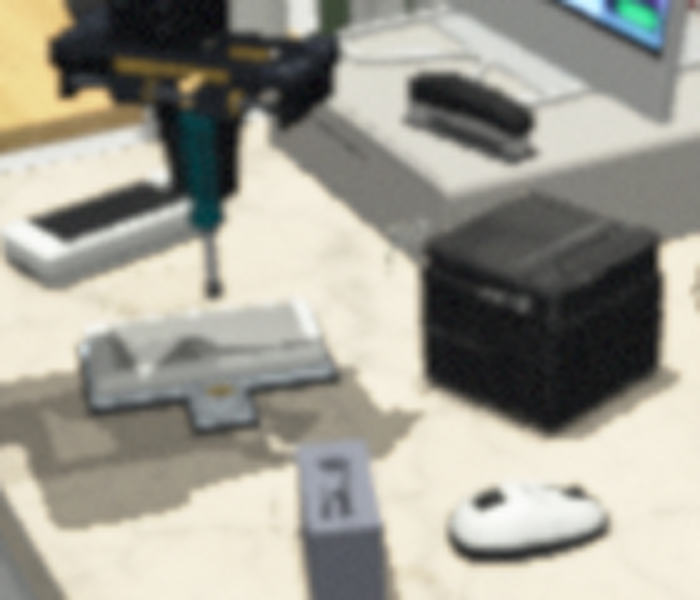

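```bash
python3 - <<'E'
from h import *
print((pj('scene',[[.4314,-.1395,.064]])-[285,230]+.5)*12)
a=np.linspace(0,2*np.pi,40)
im=np.mean([eyes.camera('scene')[230:275,250:295,::-1].astype(float) for _ in range(3)],0).astype(np.uint8)
c=cv2.resize(im,None,fx=13,fy=13,interpolation=cv2.INTER_CUBIC);d=c.copy()
P=np.stack([.4314+.00925*np.cos(a),-.1395+.00925*np.sin(a),0*a+.064],1)
cv2.polylines(d,[((pj('scene',P)-[250,230]+.5)*13).astype(np.int32)],True,(0,0,255),1)
cv2.imwrite('pics/b1.png',cv2.resize(np.hstack([c,d]),(800,400)))
E
```

```text
[[-224.4718  157.1243]]
```

View pics/b1.png

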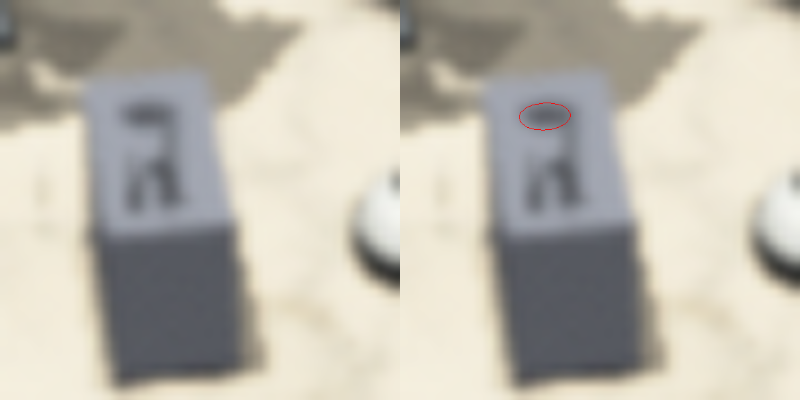

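play_rows --pt "0.0 0.12 0 0.15 0 0 0" --pt "0.0 0.2 0 0.25 0 0 0" --pt "0.0 0.2 0 0.24 0 0 0" --pt "0.0 0.2 0 0.24 0 0 0" --pt "0.0 0.2 0 0.24 0 0 0" --pt "0.0 0.2 0 0.24 0 0 0" --pt "0.0 0.13 0 0.16 0 0 0" --pt "0.0 0 0 0 0 -0.036 0" --pt "0.0 0 0 0 0 -0.036 0" --pt "0.0 0 0 0 0 -0.036 0" --pt "0.0 0 0 0 0 -0.036 0" --pt "0.0 0 0 0 0 -0.03 0"

```text
time: 27.57
position: [0.4299, -0.1385, 0.2014]
tool_rot: [-0.405, 0.58, -0.58, 0.405]
ft_force: [0.1, 0.0, -0.9]
grip_width: 0.0271
```

play_rows --pt "0.0 0 0 0 0 0 0" --pt "0.0 0 0 0 0 0 0"

```text
time: 27.73
position: [0.43, -0.1383, 0.2015]
tool_rot: [-0.403, 0.581, -0.581, 0.403]
ft_force: [0.9, -0.0, -1.4]
grip_width: 0.0271
```

```bash
python3 - <<'E'
from h import *
togo([.4315,-.1387,.18],-20)
E
```

```text
t 27.73 p [ 0.43   -0.1383  0.2015] q [-0.5596  0.3704  1.9037  0.0001  0.8674 -0.202 ] F [ 0.8867 -0.0227 -1.426 ] M [-0.0033 -0.0432  0.0661] w 0.0271
 tilt 0.00010655084147362509 jaw yaw deg -20.49597005603452
 shift(units 100mm) [-0.0018  0.2149  0.0158] turn(units 180) [-0.     -0.0028 -0.    ]
```

play_rows --pt "0.0 -0.002 0.1 0.016 0 0 0" --pt "0.0 0 0.12 0 0 0 0" --pt "0.0 0 0.08 0 0 0 0" --pt "0.0 0 0.08 0 0 0 0" --pt "0.0 0 0.07 0 0 0 0" --pt "0.0 0 0 0 0 0 0"

```text
time: 28.23
position: [0.4311, -0.1383, 0.1553]
tool_rot: [-0.404, 0.581, -0.58, 0.404]
ft_force: [-0.5, 0.3, -1.1]
grip_width: 0.0272
```

```bash
python3 - <<'E'
from h import *
togo([.4315,-.1387,.113],-20)
im=eyes.camera('scene');cv2.imwrite('pics/s11.png',cv2.resize(im[190:290,220:340,::-1],None,fx=5,fy=5,interpolation=cv2.INTER_CUBIC))
E
```

```text
t 28.23 p [ 0.4311 -0.1383  0.1553] q [-0.5584  0.4568  1.9442  0.0003  0.7426 -0.2039] F [-0.5122  0.2719 -1.126 ] M [-0.0649 -0.13    0.0206] w 0.0272
 tilt 0.0020199596945776393 jaw yaw deg -20.326125409284025
 shift(units 100mm) [0.0022 0.4235 0.0062] turn(units 180) [ 0.0006 -0.0018 -0.0002]
```

View pics/s11.png

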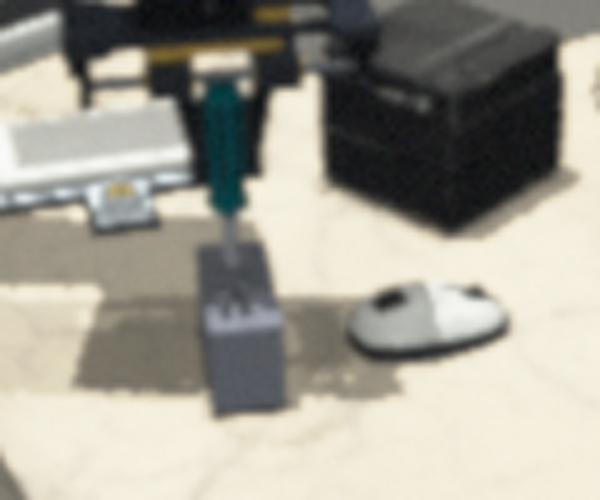

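play_rows --pt "0.0 0 0.1 0 0 0 0" --pt "0.0 0 0.1 0 0 0 0" --pt "0.0 0 0.1 0 0 0 0" --pt "0.0 0 0.07 0 0 0 0" --pt "0.0 0 0.03 0 0 0 0" --pt "0.0 0 0 0 0 0 0" --pt "0.0 0 0 0 0 0 0"

```text
time: 28.87
position: [0.4317, -0.1388, 0.1168]
tool_rot: [0.404, -0.58, 0.58, -0.404]
ft_force: [0.3, -0.1, -1.3]
grip_width: 0.0272
```

play_rows --pt "0.0 0 0.01 0 0 0 0" --pt "0.0 0 0 0 0 0 0" --pt "0.0 0 0 0 0 0 0"

```text
time: 29.12
position: [0.4316, -0.1387, 0.1159]
tool_rot: [0.404, -0.58, 0.58, -0.404]
ft_force: [-0.2, 0.2, -0.8]
grip_width: 0.027
```

play_rows --pt "0.0 0 0.006 0 0 0 0" --pt "0.0 0 0 0 0 0 0" --pt "0.0 0 0 0 0 0 0"

```text
time: 29.37
position: [0.4315, -0.1387, 0.115]
tool_rot: [0.404, -0.58, 0.58, -0.404]
ft_force: [1.2, 0.4, -1.8]
grip_width: 0.0271
```

play_rows --pt "0.0 0 0.015 0 0 0 0" --pt "0.0 0 0.01 0 0 0 0" --pt "0.0 0 0 0 0 0 0" --pt "0.0 0 0 0 0 0 0"

```text
time: 29.7
position: [0.4314, -0.1386, 0.1123]
tool_rot: [-0.404, 0.58, -0.58, 0.404]
ft_force: [-0.0, 0.4, -0.4]
grip_width: 0.0273
```

play_rows --pt "0.0 0 0.006 0 0 0 0" --pt "0.0 0 0 0 0 0 0" --pt "0.0 0 0 0 0 0 0"

```text
time: 29.95
position: [0.4315, -0.1386, 0.1118]
tool_rot: [-0.404, 0.58, -0.58, 0.404]
ft_force: [-0.4, 0.7, -0.8]
grip_width: 0.0268
```

play_rows --pt "0.0 0 0.006 0 0 0 0" --pt "0.0 0 0 0 0 0 0" --pt "0.0 0 0 0 0 0 0"

```text
time: 30.2
position: [0.4315, -0.1387, 0.1116]
tool_rot: [0.404, -0.58, 0.58, -0.404]
ft_force: [0.5, 1.0, 3.1]
grip_width: 0.0272
```

play_rows --pt "0.6 0 0 0 0 0 0" --pt "0.6 0 0 0 0 0 0" --pt "0.6 0 0 0 0 0 0" --pt "0.6 0 0 0 0 0 0" --pt "0.6 0 0 0 0 0 0" --pt "0.6 0 0 0 0 0 0"

```text
time: 30.7
position: [0.4314, -0.1386, 0.1112]
tool_rot: [-0.404, 0.58, -0.58, 0.404]
ft_force: [0.1, 0.3, 0.7]
grip_width: 0.0509
```

```bash
python3 s.py; python3 - <<'E'
from h import *
im=eyes.camera('scene');cv2.imwrite('pics/s12.png',cv2.resize(im[190:290,220:340,::-1],None,fx=5,fy=5,interpolation=cv2.INTER_CUBIC))
E
```

```text
t 30.70 p [ 0.4314 -0.1386  0.1112] q [-0.5584  0.5455  1.9772  0.      0.6191 -0.2047] F [0.1076 0.3342 0.7466] M [-0.0293 -0.0702  0.0137] w 0.0509
 tilt 0.00016600354796278646 jaw yaw deg -20.264592747110942
[ -0.0002 -34.5296  -7.421    0.0389   0.0516  -0.0001] -0.0003149054811688797
```

View pics/s12.png

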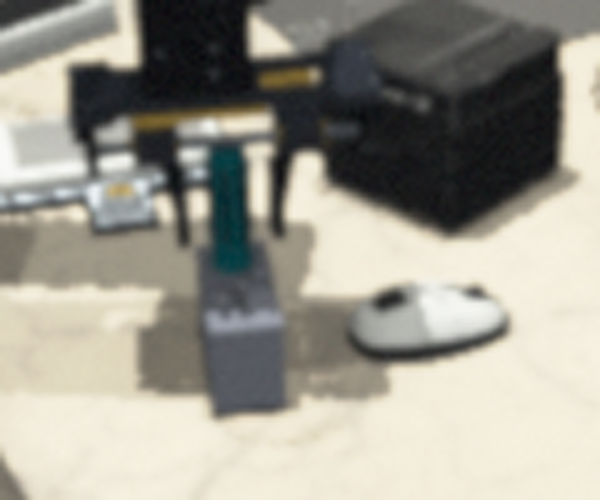

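play_rows --pt "0.6 0 -0.1 0 0 0 0" --pt "0.6 0 -0.2 0 0 0 0" --pt "0.6 0 -0.3 0 0 0 0" --pt "0.6 0 -0.3 0 0 0 0" --pt "0.6 0 -0.3 0 0 0 0" --pt "0.6 0.2 -0.2 0 0 0 0" --pt "0.6 0.35 0 0 0 0 0" --pt "0.6 0.35 0 0 0 0 0" --pt "0.6 0.35 0 0 0 0 0" --pt "0.6 0.35 0 0 0 0 0" --pt "0.6 0 0 0 0 0 0" --pt "0.6 0 0 0 0 0 0"

```text
time: 31.75
position: [0.3754, -0.2903, 0.2511]
tool_rot: [-0.403, 0.581, -0.581, 0.403]
ft_force: [0.4, 0.6, 0.5]
grip_width: 0.0525
```

```bash
python3 s.py; python3 - <<'E'
from h import *
im=eyes.camera('scene');cv2.imwrite('pics/s13.png',cv2.resize(im[190:290,210:330,::-1],None,fx=6,fy=6,interpolation=cv2.INTER_CUBIC))
im=eyes.camera('top');cv2.imwrite('pics/t13.png',im[:,:,::-1])
E
```

```text
t 31.75 p [ 0.3754 -0.2903  0.2511] q [-0.8944  0.321   1.7946  0.0002  1.0261 -0.537 ] F [0.3905 0.5688 0.4986] M [ 0.015  -0.1163 -0.0453] w 0.0525
 tilt 0.00015868052557643482 jaw yaw deg -20.484610142110814
[ -1.1263 -31.5064 -16.0245  -0.0727  -0.0757  -0.0426] 0.003155109890051193
```

View pics/s13.png

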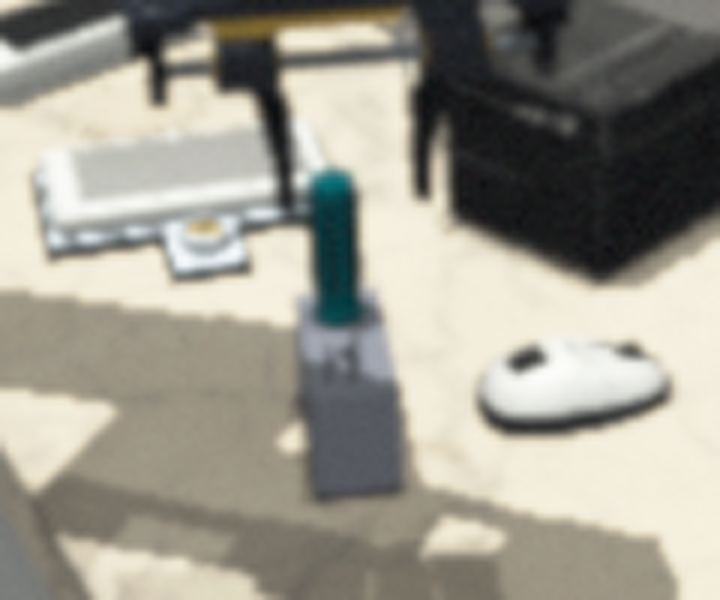

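View pics/t13.png

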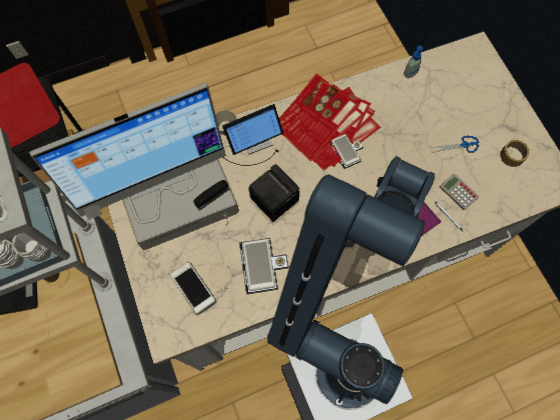

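```bash
python3 - <<'E'
from h import *
im=np.mean([eyes.camera('scene')[218:240,228:262,::-1].astype(float) for _ in range(3)],0).astype(np.uint8)
a=cv2.imread('pics/scene0.png')
b=cv2.resize(cv2.imread('pics/s5.png'),(60,40),interpolation=cv2.INTER_AREA)[13:35,13:47]
cv2.imwrite('pics/cmp.png',np.hstack([cv2.resize(x,None,fx=11,fy=11,interpolation=cv2.INTER_CUBIC) for x in(b,im)]))
E
```

```text
(no output)
```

View pics/cmp.png

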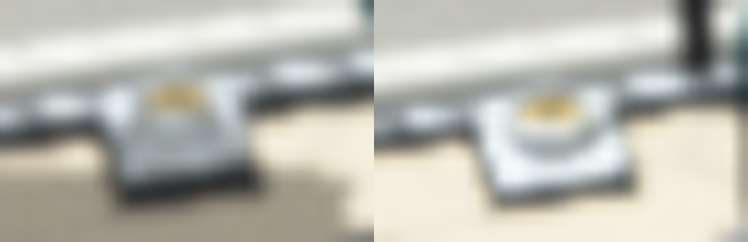

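The plate's front has come down: the dark gap under the tongue is thinner and the collar sits lower. The driver stands upright in the block and the arm is clear, so I'm handing in.

```bash
python3 -c "
from rig import ticket
print(ticket.hand_in())"
```

```text
the job is handed in; nothing more can be done
None
```

I drove the screw until the plate stopped sinking and the screwdriver held about 0.2 N m, stood the screwdriver back in its block, and handed the job in at about 32 s. No verdict was reported.

- **Seating:** I found the cross recess by feel. The bit dropped about 5 mm into it with little force.
- **Driving:** I turned clockwise with 10–16 N of push. The screw sank steadily at about 1.5 mm per rad and stopped at the expected home height.
- **Snug:** At the end the static torque read 0.20–0.21 N m, the top edge of the 0.14–0.2 range. The push was then about 10 N.
- **Putting back:** Lowering the screwdriver, it touched bottom at the same height as when I gripped it, so it is fully in the hole. The last picture shows it upright and released, with the arm clear.
- **Plate:** The last picture shows the dark gap under the plate's tongue thinner than before.
- **Bystanders:** I never touched the card terminal, mouse, order pad or marker. The terminal and mouse look unmoved; the last pictures barely show the pad and marker, so I did not check those two.

**What disagreed:**
- **Extra turning:** After the sinking stopped I turned another 0.8 rad or so at only about 0.08–0.11 N m. The torque rose to 0.2 only after I eased the push. I think the handle was slipping in the jaws, but raising the grip from 50 to 60 N did not change the torque, so that is unproven.
- **Contact force:** I could not measure the contact force on the bit. That it passed 30 N and stayed under 80 N is inferred from torque and push.
- **Plate height:** That the lip is below 6.8 mm is inferred from the screwdriver's height; the pictures are too coarse to show it.

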